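# Load the coil winder

### The job

Get the coil winder ready and start it: lift the orange dust cover off it and lay it flat and squarely on the red mat, wholly within it, and put every winding arbor standing on the bench into a spindle of its own, turning it until its keys find the keyways and it drops fully home. Lay the steel guide bar across both posts in their saddles, about centred, and only when all that is done push the green lever over to on. Leave the bottle, the tin and the wire reel where they are.

Things in the scene. Friction and masses are not known exactly. Their poses are not given: they have to be found in the camera images.
- arbor1: Winding arbor, 112 mm tall, 0.5 kg, stands on the bench (2 or 3 are present). Origin: centre of its underside, z up. Steel shaft z 0-46 mm, 32 mm in diameter, its upper part (z 26-46) with two oppopoint keys 10 mm wide reaching 23 mm out along +x and -x (a half turn is the same). z 46-76: blue bobbin 64 mm wide, yellow marks over the keys. z 76-112: black grip bar 50 mm (x) by 18 mm (y).
- arbor2: Same as arbor1.
- arbor3: Same as arbor1.
- spindle1 (a point): Centre of a spindle's mouth at deck height, 54 mm above the bench, axes as winder. Round bore 34 mm wide; its brass collar has two oppopoint keyways 13 mm wide, open at the top. Turned wrongly, an arbor rests by its keys on the collar, underside 26 mm deep; turned right (within about 3 degrees) it drops until the bobbin sits on the deck, underside 46 mm deep.
- spindle2 (a point): Same as spindle1, the middle one. Spindles are 95 mm apart along the winder's y. Any arbor fits any spindle.
- spindle3 (a point): Same as spindle1. Each spindle has stopped at its own angle, which is not reported: the arbor's x axis must come to some angle within 0.6 rad, either way, of the winder's x axis. Spindles are braked and hold against about 1.5 N m.
- winder: Fixed coil winder: grey deck 110 mm (x) by 330 mm (y), 54 mm high, three spindle bores in a row along y through its origin; joined behind it (+x) a dark housing 70 mm deep, as high, carries the two guide posts. Origin: on the bench under the middle spindle; x to its back, z up.
- saddles (a point): Midpoint between the two guide posts' saddle floors, 102 mm above the bench, 90 mm behind the middle spindle; axes as winder. The aluminium posts stand 105 mm to either side along y; each saddle is flat, 14 mm long (y), 22 mm wide (x) between lips 8 mm high.
- guide_bar: Loose square steel wire-guide bar 16 x 16 mm, 270 mm long along its y, 0.3 kg, with three copper bands, lying on the bench in front of the winder. Origin: centre of its underside, z up. Laid in the saddles, its origin is at the point saddles.
- cover: Loose orange dust cover lying on the deck over the bores: plate 66 mm (x) by 260 mm (y), 6 mm thick, 0.2 kg, with a black grip bar in its middle, 18 mm thick (x), 60 mm long (y), from 6 to 42 mm above its underside. Origin: centre of its underside, z up.
- mat: Red bench mat, fixed, 200 mm (x) by 310 mm (y), 3 mm thick. Origin: centre of its underside.
- start_lever (a joint): Start lever's angle, rad: 0 = off, leaning toward the robot (its own -x); 1.0 = fully on, leaning away (+x). A push of about 1 N at the knob moves it; it stays where left. The arm is 90 mm long and swings in the box's x-z plane about an axis 22 mm above the bench.
- start_lever_base: Fixed blue box of the start lever, 70 mm (x) by 50 mm (y) by 25 mm high. Origin: centre of its underside; x is the direction the lever is pushed to switch on.
- start_lever_tip (a point): Centre of the green ball knob, 26 mm in diameter, at the lever's end.
- wash_bottle: Bystander: white closed bottle 56 mm in diameter, 105 mm tall, standing. Origin: centre of its underside.
- flux_tin: Bystander: round silver tin with an orange lid, 60 mm in diameter, 42 mm high. Origin: centre of its underside.
- solder_reel: Bystander: white and silver wire reel 60 mm in diameter, 36 mm high. Origin: centre of its underside.

How it is judged (in metres and radians):
On the way, in this order (a step that is already met when the one before it is completed fails the run):
1. every arbor on the bench is fully home in a spindle and the guide bar lies in both saddles, the cover being on the mat (((horizontal distance between arbor1 and spindle1 below 0.006 m and z of arbor1 in the frame of spindle1 below -0.041 m) or (horizontal distance between arbor1 and spindle2 below 0.006 m and z of arbor1 in the frame of spindle2 below -0.041 m) or (horizontal distance between arbor1 and spindle3 below 0.006 m and z of arbor1 in the frame of spindle3 below -0.041 m)) and angle between each of arbor1, arbor2, arbor3's own z axis and vertical below 0.06 rad and ((horizontal distance between arbor2 and spindle1 below 0.006 m and z of arbor2 in the frame of spindle1 below -0.041 m) or (horizontal distance between arbor2 and spindle2 below 0.006 m and z of arbor2 in the frame of spindle2 below -0.041 m) or (horizontal distance between arbor2 and spindle3 below 0.006 m and z of arbor2 in the frame of spindle3 below -0.041 m)) and ((horizontal distance between arbor3 and spindle1 below 0.006 m and z of arbor3 in the frame of spindle1 below -0.041 m) or (horizontal distance between arbor3 and spindle2 below 0.006 m and z of arbor3 in the frame of spindle2 below -0.041 m) or (horizontal distance between arbor3 and spindle3 below 0.006 m and z of arbor3 in the frame of spindle3 below -0.041 m)) and x of guide_bar in the frame of saddles between -0.008 and 0.008 m and y of guide_bar in the frame of saddles between -0.022 and 0.022 m and z of guide_bar in the frame of saddles between -0.004 and 0.005 m and angle between the y axis of guide_bar and the y axis of saddles, either way round below 0.08 rad and x of cover in the frame of mat between -0.067 and 0.067 m and y of cover in the frame of mat between -0.03 and 0.03 m and z of cover in the frame of mat below 0.01 m and angle between cover's own z axis and vertical below 0.08 rad and angle between the y axis of cover and the y axis of mat, either way round below 0.2 rad), for 0.2 s.
2. then the start lever is pushed to on (value of joint start_lever above 0.8 rad), for 0.2 s.
At the end, for the whole second after the job is handed in: Each arbor in a spindle, upright, underside 41+ mm below the deck, within 6 mm of the axis; bar in both saddles (8 mm across, 22 mm along, 5 mm high, 0.08 rad); cover flat on the mat, within 67 mm (x), 30 mm (y), 0.2 rad of centred; lever past 0.8 rad; all at rest (all of step 1 and value of joint start_lever above 0.8 rad and linear speed of each of arbor1, arbor2, arbor3, cover, guide_bar below 0.03 m/s); the robot touches nothing.
It fails at once if the wash bottle is moved by more than 30 mm (distance of wash_bottle from where it was at the start of the episode above 0.03 m).
It fails at once if the flux tin is moved by more than 30 mm (distance of flux_tin from where it was at the start of the episode above 0.03 m).
It fails at once if the solder reel is moved by more than 30 mm (distance of solder_reel from where it was at the start of the episode above 0.03 m).
Of arbor1, arbor2, arbor3 only 2 to 3 are there at a start; the rules pass over those that are not, and their reading is None.
At some moment in a run one of cover may be knocked a few centimetres aside while the robot is not near it.
It also fails if it takes over 210 s, if anything falls off the work surface, if the arm or the gripper's body presses on something with over 40 N, if the wrist force passes 120 N, or if a joint passes its speed limit or range.

### The arm

A 7-joint arm with a two-finger parallel gripper is mounted at the origin on the work surface. World frame = base frame: x ahead of the robot, y to its left, z up, the work surface at z = 0. Lengths are in mm, angles in rad, forces in N, time in s.
With the tool pointing down it reaches from about 350 to 775 mm from the base axis. Payload 3.1 kg.
Tool frame: the origin (TCP) lies on the centre line of the jaws, within the pads' length; the fingertips stand 17 mm ahead of it and the grasp point (between the pads) lies 2 mm behind it; z points along the fingers, y is the line along which they close (so a half turn about z gives the same grasp; the last joint's range is limited). The gripper opens to 85 mm and grips with 20 to 120 N. Pads are 22 mm wide; open, the fingers measure 114 mm over their backs; the gripper's body (76 mm by 85 mm) begins 54 mm behind the grasp point. The pads swing forward as they close: fully open they stand 13 mm farther back than shut.
Start: joints at [-1.162, 0.311, 0.014, 1.512, -0.004, 1.319, -0.027], TCP at [239.603, 495.083, 248.304] pointing down, gripper open.
Joint ranges: [-2.7, 2.7], [-0.3, 1.91], [-1.27, 1.3], [0.12, 2.57], [-1.44, 4.58], [0.2, 2.03], [-3.05, 3.05]. Speed limits (rad/s): [2.79, 2.79, 3.14, 3.14, 3.14, 3.14, 3.14].

### API

Orientations are given as a unit quaternion [w, x, y, z].
In Python, from plant import ctrl gives the robot as it stands.
- The arm moves only by the shell command python3 shift.py [FORCE], which reads ROWS from standard input. ROWS is a JSON list that holds a single list of rows (three levels of brackets), with 1 to 12 rows, each of 5 numbers: dx, dy, dz in shares of the most that a row can go, 1 being 50 mm, then a turn about the tool's z in rad, then the opening from 0.0 (shut) to 1.0 (fully open); each row shifts and turns the commanded pose from where the row before left it, along the tool's axes as they then stand; what a row does not reach is not made up. A row lasts 1/10 s, in which the tool goes at most 50 mm and 0.15 rad, less where a joint would pass 70% of its speed; a pose out of reach is approached as far as the arm can. The fingers move at their own pace and stop on an object; FORCE is the grip in N (left out, the last holds). Time passes only in rows, so rows that do not move let the fingers close. It prints the time, the measured TCP pose, the force, the opening and the grip force at its end. Input that does not fit is refused with a message, and nothing moves.
- ctrl.read_state(): the state, without advancing time (a new reading comes with each control period).
- ctrl.snapshot(name): name is "side" or "top" or "wrist"; returns the picture (384x512x3 uint8, blue, green, red); there is no depth.
- ctrl.camera_model(name): a dict with "camera_matrix" (3x3 intrinsics, pixels), "R" (3x3) and "t" (3): a world point X has camera coordinates R X + t. Camera axes: x right, y down, z forward; pixel columns grow to the right and rows downward; lengths in mm; the calibration is good to about 2 mm. A picture is of the moment at which its call begins: read the wrist's pose just before it. camera_model takes no time and is no camera call; for the wrist camera it gives the pose at the moment of the call.
- ctrl.finish_job(): hands the job in; it is judged then, once.
The state is a dict: "clock": time; "q": joint angles; "qd": joint speeds; "effort": joint torques, N m; "position": TCP position; "tool_rot": TCP orientation; "force": force on the tool from outside, world axes, zero at the start; "torque": the same for the moment, N m; "width": opening from 0.0 (shut) to 1.0 (fully open); "grasp_force": force on a finger pad.
Only numpy, scipy, OpenCV 4.12 (cv2) and the standard library are available. Lean on these libraries where they do the work, as an engineer would, in place of code of your own. Each camera call takes 0.05 s, during which the arm holds its last target. There are 200 camera calls.

## Working session

There is one attempt and no reset: what is moved stays moved. The work goes in short steps, Python scripts to look and compute and a shell command to move; the robot and the scene stay as the last step left them, time stands still between calls to the robot, and variables do not carry over. Pictures are saved under pics/ and viewed, at most 16 in all, crops included, and the job is handed in when it is done.

```bash
ls; mkdir -p pics; python3 - <<'E'
from plant import ctrl
import cv2
for n in ["side","top"]:
    cv2.imwrite(f"pics/{n}0.png",cv2.resize(ctrl.snapshot(n),(800,600)))
    m=ctrl.camera_model(n);print(n,m)
s=ctrl.read_state();print(s)
E
```

```text
pics
plant.py
shift.py
side {'camera_matrix': array([[369.33572005,   0.        , 256.50090256],
       [  0.        , 369.33572005, 196.44799761],
       [  0.        ,   0.        ,   1.        ]]), 'R': array([[-0.99138974, -0.12969786,  0.01802375],
       [-0.10128308,  0.67228242, -0.73333355],
       [ 0.08299474, -0.72884485, -0.67963009]]), 't': array([ 577.4279218 ,  158.18882697, 1068.76459496])}
top {'camera_matrix': array([[427.98416606,   0.        , 258.43663005],
       [  0.        , 427.98416606, 194.20255994],
       [  0.        ,   0.        ,   1.        ]]), 'R': array([[ 0.02206179, -0.99962813, -0.01602753],
       [-0.99560352, -0.02050758, -0.09139517],
       [ 0.0910325 ,  0.01797341, -0.99568571]]), 't': array([ -29.942983  ,  597.3381136 , 1528.87062039])}
{'clock': 0.1, 'q': array([-1.16170175,  0.31167763,  0.01399425,  1.51289083, -0.00445542,
        1.31920892, -0.02720465]), 'qd': array([ 0.00077032, -0.0017195 ,  0.00032993, -0.00261544,  0.00087202,
       -0.00022293, -0.00020783]), 'effort': array([ 1.09143490e-03, -3.80855477e+01,  1.47116664e-01, -2.31242609e+01,
        1.24920130e-02,  8.07356962e-03,  1.18201615e-05]), 'position': array([239.32519396, 494.51361052, 247.31449798]), 'tool_rot': array([-2.22525133e-04,  2.23465789e-01,  9.74711178e-01, -1.05368941e-03]), 'force': array([-0.12832966, -0.20374202, -0.6418052 ]), 'torque': array([-0.03988818, -0.00438718, -0.02972278]), 'grasp_force': 0.0, 'width': 1.0007247048447538}
```
View pics/top0.png

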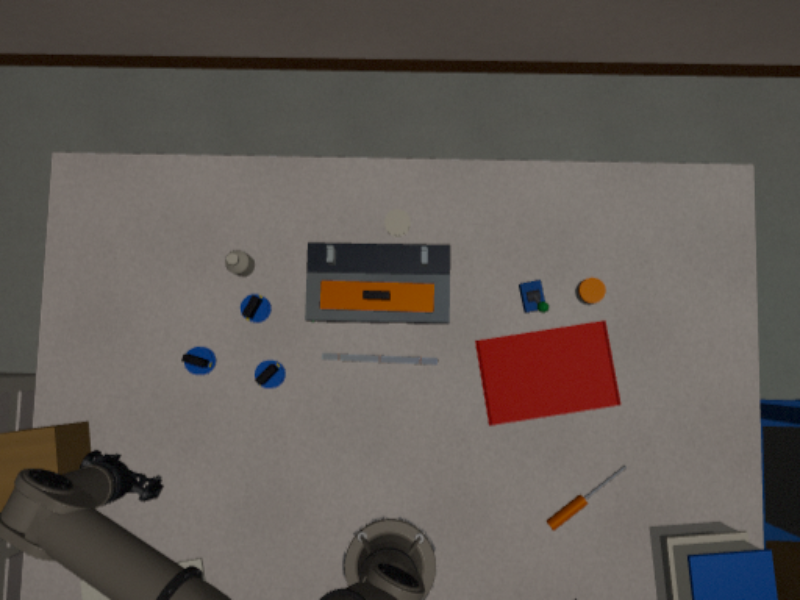

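View pics/side0.png

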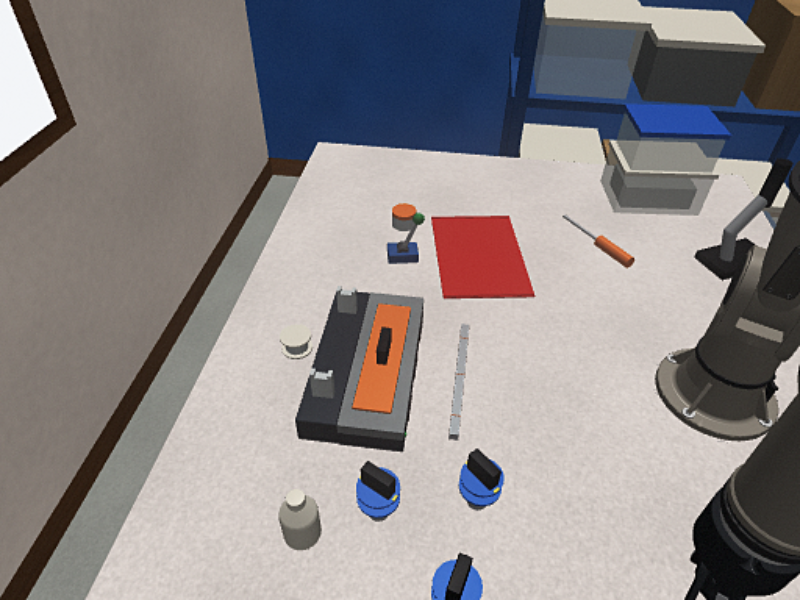

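The top view shows three arbors at about (256,308), (199,361) and (270,375). The bar is at (380,358), the cover at (377,296), the mat at (548,373), the lever knob at (543,307), the bottle at (238,262), the tin at (592,291) and the reel at (397,222). The side view agrees. Next I write a helper file and get rough positions.

```bash
cat > h.py <<'E'
import numpy as np, cv2
from plant import ctrl
from scipy.spatial.transform import Rotation as Ro
def toolR(s): 
    w,x,y,z=s["tool_rot"]; return Ro.from_quat([x,y,z,w]).as_matrix()
def snap(n):
    s=ctrl.read_state(); m=ctrl.camera_model(n); return ctrl.snapshot(n),m,s
def w(m,uv,z):
    "pixels -> world points on the plane z"
    uv=np.atleast_2d(np.float64(uv)); d=np.c_[uv,np.ones(len(uv))]@np.linalg.inv(m["camera_matrix"]).T@m["R"]
    c=-m["R"].T@m["t"]; return c+d*((z-c[2])/d[:,2])[:,None]
def pj(m,X):
    c=np.atleast_2d(X)@m["R"].T+m["t"]; c=c@m["camera_matrix"].T; return c[:,:2]/c[:,2:]
HSV=dict(blue=((100,120,40),(130,255,255)),orange=((5,150,80),(20,255,255)),red=((0,170,60),(4,255,255)),
  green=((50,120,30),(85,255,255)),black=((0,0,0),(180,255,45)),yellow=((22,110,90),(35,255,255)))
def blobs(im,c,amin=20):
    "list of (area, centroid, minAreaRect, contour), largest first"
    b=cv2.inRange(cv2.cvtColor(im,cv2.COLOR_BGR2HSV),*map(np.array,HSV[c]))
    k,_=cv2.findContours(b,cv2.RETR_EXTERNAL,cv2.CHAIN_APPROX_NONE)
    r=[(cv2.contourArea(x),x.reshape(-1,2).mean(0) if cv2.contourArea(x)==0 else np.array([cv2.moments(x)[q]/cv2.moments(x)["m00"] for q in("m10","m01")]),cv2.minAreaRect(x),x) for x in k]
    return sorted([x for x in r if x[0]>=amin],key=lambda x:-x[0])
def go(P,yaw=None):
    "print shift to TCP position P (world) in tool axes, and turn to yaw of tool y axis (mod pi)"
    s=ctrl.read_state(); R=toolR(s); d=R.T@(np.array(P)-s["position"]); cy=np.arctan2(R[1,1],R[0,1])
    print("pos",s["position"].round(1),"yaw_y",cy.round(3),"d_tool",d.round(1), "" if yaw is None else "turn %.3f"%-((yaw-cy+np.pi/2)%np.pi-np.pi/2))
E
python3 - <<'E'
from h import *
im,m,s=snap("top"); sd,ms,_=snap("side")
for c,z,mn in(("blue",70,40),("orange",60,60),("red",3,500),("green",100,8)):
    for a,p,r,_ in blobs(im,c,mn):
        q=w(m,p,z)[0]; box=w(m,cv2.boxPoints(r),z)
        print(c,a,p.round(1),q.round(0),box[:,:2].round(0).tolist())
print(ctrl.camera_model("wrist")); R=toolR(s);print(s["position"],R.round(3))
mw=ctrl.camera_model("wrist");C=-mw["R"].T@mw["t"];print("cam in tool",R.T@(C-s["position"]),"\n",mw["R"]@R)
for n,p in(("bottle",(238,262)),("reel",(397,222)),("tin",(592,291)),("bar",(380,358)),("bar1",(323,356)),("bar2",(438,361)),("winFL",(305,322)),("winFR",(450,323))): print(n,w(m,np.array(p)/1.5625,40)[0].round(0))
E
```

```text
blue 1819.0 [472.5 361.4] [  40. -755.   70.] [[-19.0, -618.0], [387.0, -780.0], [316.0, -977.0], [-85.0, -812.0]]
blue 167.0 [128.5 230.5] [456. 437.  70.] [[485.0, 476.0], [487.0, 409.0], [427.0, 406.0], [425.0, 473.0]]
blue 127.5 [339.2 188.2] [ 621. -302.   70.] [[644.0, -276.0], [655.0, -323.0], [592.0, -337.0], [580.0, -290.0]]
blue 98.0 [167.3 199. ] [570. 305.  70.] [[550.0, 333.0], [603.0, 304.0], [588.0, 276.0], [535.0, 305.0]]
blue 91.0 [176.1 241.9] [420. 267.  70.] [[404.0, 299.0], [455.0, 262.0], [435.0, 236.0], [385.0, 273.0]]
blue 66.0 [500.8 257.5] [ 392. -861.   70.] [[396.0, -813.0], [397.0, -896.0], [384.0, -895.0], [382.0, -813.0]]
blue 48.5 [167.8 235. ] [443. 298.  70.] [[437.0, 325.0], [470.0, 278.0], [453.0, 266.0], [420.0, 312.0]]
orange 1238.5 [241.1 189.2] [611.  45.  60.] [[580.0, 174.0], [646.0, 174.0], [643.0, -85.0], [578.0, -84.0]]
orange 930.5 [ 15.6 291.1] [235. 829.  60.] [[293.0, 889.0], [296.0, 761.0], [117.0, 748.0], [114.0, 875.0]]
orange 189.5 [378.6 185.5] [ 635. -444.   60.] [[661.0, -417.0], [662.0, -473.0], [608.0, -473.0], [607.0, -417.0]
[... 544 characters left out ...]
  0.90007571, -0.00284787],
       [ 0.86235258, -0.41655193,  0.28780639],
       [ 0.25786125, -0.12786008, -0.95768438]]), 't': array([-548.59352364,  -37.70264704,  379.47607273])}
[239.32519396 494.51361052 247.31449798] [[-0.9    0.436 -0.001]
 [ 0.436  0.9   -0.002]
 [-0.    -0.002 -1.   ]]
cam in tool [ 7.30432480e+01  1.32426934e-02 -1.25395581e+02] 
 [[-1.06897193e-04  9.99999753e-01  6.94336688e-04]
 [-9.57699033e-01  9.74351355e-05 -2.87771701e-01]
 [-2.87771698e-01 -6.95727562e-04  9.57698787e-01]]
bottle [686. 371.  40.]
reel [787.   3.  40.]
tin [ 634. -450.   40.]
bar [470.  34.  40.]
bar1 [472. 165.  40.]
bar2 [466. -99.  40.]
winFL [549. 210.  40.]
winFR [ 554. -125.   40.]
```

```bash
python3 -c "
from h import *
go((560,45,330),0)"
```

```text
pos [239.4 494.7 247.6] yaw_y 1.12 d_tool [-484.5 -265.3  -82. ] turn 1.120
```

The rows are not in the units I measure in: shifts go in shares of 50 mm. I convert before sending: -40 mm is -0.8, -22 mm is -0.44.

```bash
echo '[[[-0.8,-0.44,-0.16,0,1],[-0.8,-0.44,-0.16,0,1],[-0.8,-0.44,-0.16,0,1],[-0.8,-0.44,-0.16,0,1],[-0.8,-0.44,-0.16,0,1],[-0.8,-0.44,-0.16,0,1],[-0.8,-0.44,-0.16,0,1],[-0.8,-0.44,-0.16,0,1],[-0.8,-0.44,-0.16,0,1],[-0.8,-0.44,-0.16,0,1],[-0.8,-0.44,-0.04,0,1],[-0.8,-0.44,0,0,1]]]' | python3 shift.py; echo '[[[0,0,0,0.14,1],[0,0,0,0.14,1],[0,0,0,0.14,1],[0,0,0,0.14,1],[0,0,0,0.14,1],[0,0,0,0.14,1],[0,0,0,0.14,1],[0,0,0,0.14,1],[0,0,0,0,1],[0,0,0,0,1]]]' | python3 shift.py; python3 - <<'E'
from h import *
go((560,45,330),0)
im,m,s=snap("wrist"); cv2.imwrite("pics/w1.png",im)
for c,z,mn in(("orange",60,60),("black",96,60)):
    for a,p,r,_ in blobs(im,c,mn): print(c,a,p.round(1),w(m,p,z)[0].round(1),w(m,cv2.boxPoints(r),z)[:,:2].round(1).tolist())
E
```

```text
clock: 1.4
position: [557.6, 46.9, 330.9]
tool_rot: [0.001, 0.223, 0.975, 0.0]
force: [0.2, -0.2, 1.1]
width: 0.997
grasp_force: 0.0
clock: 2.4
position: [556.6, 48.5, 330.1]
tool_rot: [-0.0, 0.706, 0.708, -0.0]
force: [0.5, -0.4, 0.3]
width: 1.001
grasp_force: 0.0
pos [556.6  48.5 330.1] yaw_y 0.003 d_tool [-3.5  3.4  0.1] turn 0.003
orange 10006.5 [302.  155.4] [610.9  58.6  60. ] [[577.1, -85.5], [579.5, 172.5], [643.7, 170.9], [654.5, -87.7]]
black 25435.5 [255.3 341.2] [ 552.2 -194.6   96. ] [[229.7, -59.4], [874.7, -57.0], [924.0, -266.7], [180.1, -270.0]]
black 101.0 [299.5 163.4] [603.5  55.   96. ] [[595.5, 21.6], [601.2, 75.7], [616.3, 73.6], [611.3, 19.3]]
```

View pics/w1.png

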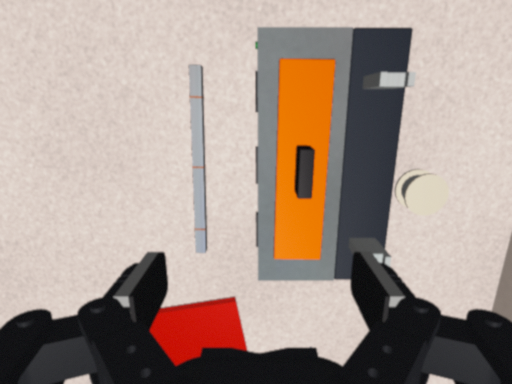

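The wrist view shows the cover at x 275–336, y 58–260 px with its handle at about (305,172). The bar runs from (195,65) to (201,252), the posts are at (392,80) and (375,255), and the mat is at the bottom. I'll measure the outlines in world coordinates.

```bash
cat >> h.py <<'E'
def wrect(m,cont,z):
    "minAreaRect of a contour in the world plane z: centre, (short,long), angle of the long axis folded to [0,pi)"
    c=w(m,cont.reshape(-1,2),z)[:,:2].astype(np.float32); (x,y),(a,b),t=cv2.minAreaRect(c); t=np.radians(t)
    if a>b: a,b=b,a
    else: t+=np.pi/2
    return np.array([x,y]).round(1),(round(a,1),round(b,1)),round(t%np.pi,4)
def hsvblobs(im,lo,hi,amin=50):
    HSV["_"]=(lo,hi); return blobs(im,"_",amin)
E
python3 - <<'E'
from h import *
im=cv2.imread("pics/w1.png"); m=ctrl.camera_model("wrist")
for z in(57,60,63): print("cover",z,wrect(m,blobs(im,"orange")[0][3],z))
t,mt,_=snap("top"); print("top cover",wrect(mt,blobs(t,"orange")[0][3],60),"mat",wrect(mt,blobs(t,"red",500)[0][3],3))
hs=cv2.cvtColor(im,cv2.COLOR_BGR2HSV)
for n,p in dict(bench=(100,150),deck=(268,150),hous=(370,150),bar=(196,120),post=(395,78),handle=(303,160),handle2=(300,185)).items(): print(n,hs[p[1],p[0]])
E
```

```text
cover 57 (array([611.2,  41.7]), (65.5, 259.9), np.float64(1.561))
cover 60 (array([610.8,  42.3]), (65.0, 257.9), np.float64(1.561))
cover 63 (array([610.4,  42.9]), (64.5, 256.0), np.float64(1.561))
top cover (array([186.3, 819.4]), (136.0, 207.8), np.float64(0.1463)) mat (array([ 446.4, -354.3]), (196.3, 307.1), np.float64(1.7484))
bench [ 12  26 217]
deck [101  15 138]
hous [112  43  65]
bar [105  11 179]
post [ 60   3 197]
handle [150   9  58]
handle2 [173  15  68]
```

```bash
python3 -c "
from h import *
go((611,42.3,80),-0.01)"
```

```text
pos [556.6  48.4 330.2] yaw_y 0.002 d_tool [ -6.3  54.4 250.2] turn 0.012
```

Converted, 40 mm is 0.8, 27 mm is 0.54.

```bash
echo '[[[-0.06,0.54,0.8,0.012,1],[-0.06,0.54,0.8,0,1],[0,0,0.8,0,1],[0,0,0.8,0,1],[0,0,0.8,0,1],[0,0,0.5,0,1],[0,0,0.3,0,1],[0,0,0.2,0,1],[0,0,0,0,1]]]' | python3 shift.py; python3 -c "
from h import *
go((611,42.3,80),-0.01)"
```

```text
clock: 3.4
position: [610.3, 42.1, 79.7]
tool_rot: [-0.0, 0.711, 0.703, -0.0]
force: [0.8, -0.1, 0.5]
width: 0.998
grasp_force: 0.0
pos [610.3  42.1  79.7] yaw_y -0.011 d_tool [ 0.2  0.7 -0.3] turn -0.001
```

```bash
echo '[[[0,0,0,0,0.1],[0,0,0,0,0.1],[0,0,0,0,0.1],[0,0,0,0,0.1],[0,0,0,0,0.1],[0,0,0,0,0.1],[0,0,0,0,0.1]]]' | python3 shift.py 60; echo '[[[0,0,-0.4,0,0.1],[0,0,-0.8,0,0.1],[0,0,-0.8,0,0.1],[0,0,-0.8,0,0.1],[0,0,0,0,0.1]]]' | python3 shift.py; python3 -c "
from h import *
go((446.4,-354.3,215),0.1776)"
```

```text
clock: 4.1
position: [611.3, 42.1, 81.1]
tool_rot: [0.001, 0.711, 0.703, 0.001]
force: [0.7, -0.2, 3.4]
width: 0.199
grasp_force: 59.3
clock: 4.6
position: [614.0, 41.4, 226.4]
tool_rot: [0.004, 0.711, 0.703, 0.004]
force: [0.7, 0.2, -1.8]
width: 0.203
grasp_force: 59.1
pos [614.   41.4 226.4] yaw_y -0.012 d_tool [-397.7 -162.9    9.2] turn -0.190
```

Converted, -40 mm is -0.8, -16 mm is -0.32.

```bash
echo '[[[-0.8,-0.32,0,0,0.1],[-0.8,-0.32,0,0,0.1],[-0.8,-0.32,0,0,0.1],[-0.8,-0.32,0,0,0.1],[-0.8,-0.32,0,0,0.1],[-0.8,-0.32,0,0,0.1],[-0.8,-0.32,0,0,0.1],[-0.8,-0.32,0,0,0.1],[-0.8,-0.32,0,0,0.1],[-0.8,-0.32,0,0,0.1],[0,0,0,-0.1,0.1],[0,0,0,-0.09,0.1]]]' | python3 shift.py; echo '[[[0,0,0,0,0.1],[0,0,0,0,0.1]]]' | python3 shift.py;python3 - <<'E'
from h import *
go((446.4,-354.3,215),0.1776)
im,m,s=snap("wrist"); cv2.imwrite("pics/w2.png",im)
a,b=[max(blobs(im,c),key=lambda b:b[0]) for c in("red","orange")]
print(wrect(m,a[3],3),wrect(m,b[3],s["position"][2]-26+6))
t,mt,_=snap("top"); print("mat",wrect(mt,blobs(t,"red",200)[0][3],3))
E
```

```text
clock: 5.8
position: [443.2, -357.5, 218.5]
tool_rot: [-0.002, 0.642, 0.767, -0.001]
force: [0.1, 1.0, -1.8]
width: 0.206
grasp_force: 59.1
clock: 6.0
position: [445.5, -355.2, 219.0]
tool_rot: [-0.001, 0.642, 0.767, 0.0]
force: [0.8, -0.3, -2.5]
width: 0.205
grasp_force: 59.1
pos [ 445.5 -355.2  219. ] yaw_y 0.177 d_tool [0.7 1.1 4. ] turn -0.001
(array([ 531.1, -340.7]), (23.5, 305.0), np.float64(1.7468)) (array([ 436.8, -307.4]), (65.3, 129.6), np.float64(1.7483))
mat (array([ 446. , -354.3]), (197.0, 307.1), np.float64(1.7478))
```

View pics/w2.png

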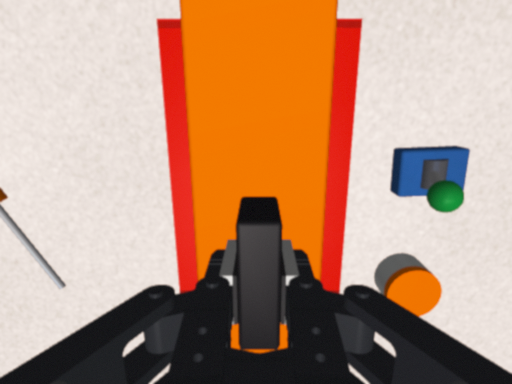

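The held cover lies squarely over the mat. The lever box is at (432,172), its knob at (445,196) and the tin at (412,290). Now I lower the cover.

Converted, 30 mm is 0.6, 8 mm is 0.16.

```bash
echo '[[[0,0,0.8,0,0.1],[0,0,0.8,0,0.1],[0,0,0.8,0,0.1],[0,0,0.6,0,0.1],[0,0,0.4,0,0.1],[0,0,0.16,0,0.1],[0,0,0.08,0,0.1],[0,0,0.06,0,0.1],[0,0,0,0,0.1]]]' | python3 shift.py; echo '[[[0,0,0.04,0,0.1],[0,0,0.02,0,0.1],[0,0,0,0,0.1]]]' | python3 shift.py
```

```text
clock: 7.0
position: [446.5, -356.5, 36.2]
tool_rot: [0.001, 0.641, 0.767, 0.0]
force: [0.9, 0.2, -1.7]
width: 0.203
grasp_force: 59.1
clock: 7.3
position: [446.0, -356.1, 32.6]
tool_rot: [0.0, 0.641, 0.767, 0.0]
force: [0.0, 0.1, -1.9]
width: 0.204
grasp_force: 59.1
```

```bash
echo '[[[0,0,0.03,0,0.1],[0,0,0.02,0,0.1],[0,0,0,0,0.1]]]' | python3 shift.py; echo '[[[0,0,0.02,0,0.1],[0,0,0,0,1],[0,0,0,0,1],[0,0,0,0,1],[0,0,0,0,1],[0,0,-0.4,0,1],[0,0,-0.8,0,1],[0,0,-0.8,0,1],[0,0,-0.8,0,1],[0,0,-0.8,0,1],[0,0,-0.8,0,1]]]' | python3 shift.py ; python3 - <<'E'
from h import *
t,mt,_=snap("top"); print("mat",wrect(mt,blobs(t,"red",200)[0][3],3),[wrect(mt,b[3],9) for b in blobs(t,"orange",300)])
im,m,s=snap("wrist")
print([wrect(m,b[3],9) for b in blobs(im,"orange",600)],[wrect(m,b[3],3) for b in blobs(im,"red",600)])
go((560,45,330),0)
E
```

```text
clock: 7.6
position: [445.9, -356.1, 30.0]
tool_rot: [0.0, 0.641, 0.767, 0.0]
force: [-1.0, 0.0, 0.4]
width: 0.198
grasp_force: 59.3
clock: 8.7
position: [445.6, -355.9, 250.4]
tool_rot: [0.0, 0.642, 0.767, 0.0]
force: [1.0, -0.7, -0.4]
width: 1.002
grasp_force: 0.0
mat (array([ 445. , -354.5]), (199.2, 307.2), np.float64(1.7478)) [(array([177.1, 848.2]), (140.7, 214.9), np.float64(0.1503)), (array([ 439.6, -313. ]), (69.7, 182.8), np.float64(1.7489))]
[(array([ 445.7, -355.9]), (67.6, 259.1), np.float64(1.7495)), (array([ 659.9, -455.2]), (38.3, 70.3), np.float64(2.5919))] [(array([ 445.4, -356.9]), (197.6, 306.6), np.float64(1.7472))]
pos [ 448.1 -359.1  255.3] yaw_y 0.178 d_tool [377.2 182.3 -76.7] turn 0.178
```

The cover lies centred on the mat. Next I look at the spindles.

```bash
python3 -c "
from h import *
go((600,-15,240),0)"; echo '[[[0,0,0,0.09,1],[0,0,0,0.09,1],[0.7,0.3,0,0,1],[0.7,0.3,0,0,1],[0.7,0.3,0,0,1],[0.7,0.3,0,0,1],[0.7,0.3,0,0,1],[0.7,0.3,0,0,1],[0.7,0.3,0,0,1],[0.7,0.3,0,0,1],[0.7,0.3,0,0,1],[0.56,0.3,0,0,1]]]' | python3 shift.py; echo '[[[0,0,0.2,0,1],[0,0,0,0,1],[0,0,0,0,1]]]' | python3 shift.py; python3 - <<'E'
from h import *
im,m,s=snap("wrist"); cv2.imwrite("pics/w3.png",im); print(s["position"])
c=im[0:270,190:500]; cv2.imwrite("pics/w3c.png",cv2.resize(c,None,fx=2.2,fy=2.2,interpolation=cv2.INTER_CUBIC))
E
```

```text
pos [ 448.1 -359.1  255.3] yaw_y 0.178 d_tool [311.9 210.3  14.2] turn 0.178
clock: 10.0
position: [596.7, -10.3, 247.9]
tool_rot: [-0.001, 0.707, 0.707, 0.0]
force: [0.1, -0.5, 0.6]
width: 0.998
grasp_force: 0.0
clock: 10.3
position: [595.7, -15.0, 238.2]
tool_rot: [-0.0, 0.709, 0.706, -0.001]
force: [0.6, -0.2, 0.3]
width: 0.999
grasp_force: 0.0
[595.68244481 -15.04747276 238.15353117]
```

View pics/w3c.png

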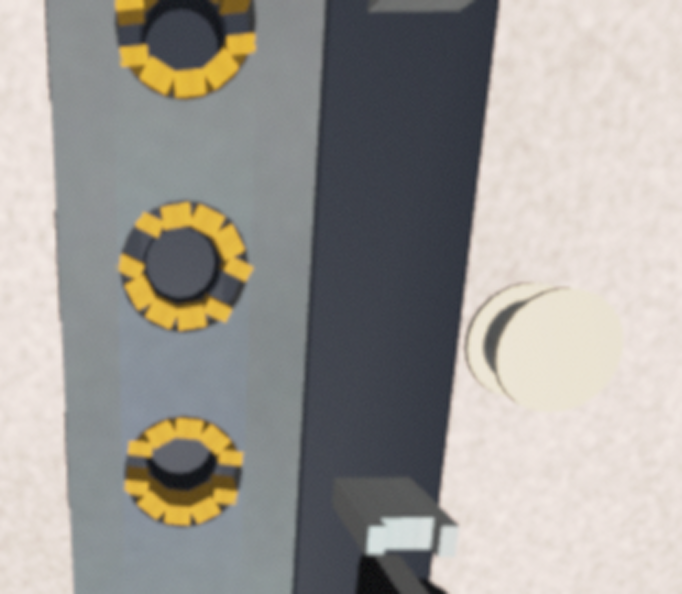

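The middle collar is at about (272,121) full-image px and the lower one at (273,214). The upper one is partly cut off at (274,17). The keyways show clearly as dark gaps. I'll analyse them now and move to see the upper one.

```bash
cat >> h.py <<'E'
def ortho(im,m,c,z,half=50,sc=5):
    "rectified picture of the plane z about c; column=(x-cx+half)*sc, row=(y-cy+half)*sc"
    q=np.float32([[-half,-half],[half,-half],[half,half],[-half,half]]); src=pj(m,np.c_[q+np.float32(c[:2]),np.full(4,z)])
    H=cv2.getPerspectiveTransform(((q+half)*sc).astype(np.float32),src.astype(np.float32))
    return cv2.warpPerspective(im,H,(2*half*sc,2*half*sc),flags=cv2.INTER_CUBIC|cv2.WARP_INVERSE_MAP)
def collar(im,m,c,z=54,sc=5):
    o=ortho(im,m,c,z,40,sc); b=cv2.inRange(cv2.cvtColor(o,cv2.COLOR_BGR2HSV),(15,110,60),(32,255,255))
    b=cv2.morphologyEx(b,cv2.MORPH_OPEN,np.ones((5,5)))
    p=cv2.convexHull(cv2.findNonZero(b)); (x,y),(A,B),_=cv2.fitEllipse(p); 
    cx,cy=x/sc-40+c[0],y/sc-40+c[1]
    th=np.radians(np.arange(0,360,.5)); best=[]
    # brass content over ring 19..22.5 mm; keyway 13 mm wide along +-th
    P=np.linspace(19,22.5,8)[:,None]; prof=0
    ss=np.array([b[np.round(y+sc*r*np.sin(th)).astype(int).clip(0,80*sc-1),np.round(x+sc*r*np.cos(th)).astype(int).clip(0,80*sc-1)]>0 for r in P[:,0]]).mean(0)
    f=(ss+np.roll(ss,360))/2; h=1-f[:360]; # fold to [0,180)
    wgt=np.array([(np.roll(h,-k+180)[180-34:180+35]).sum()-np.r_[np.roll(h,-k+180)[180-60:180-34],np.roll(h,-k+180)[180+35:180+61]].sum() for k in range(360)])
    k=int(np.median(np.where(wgt>wgt.max()-.5)[0])) ; win=np.arange(k-45,k+46); hw=h[win%360]
    ang=np.radians((win*hw).sum()/hw.sum()*.5); ang=(ang+np.pi/2)%np.pi-np.pi/2
    return np.round([cx,cy],1),np.round([A/sc,B/sc],1),round(float(ang),3),o
E
echo '[[[0.8,0.3,0,0,1],[0.8,0,0,0,1],[0,0,0,0,1],[0,0,0,0,1]]]' | python3 shift.py
python3 - <<'E'
from h import *
im,m,s=snap("wrist"); cv2.imwrite("pics/w4.png",im); print(s["position"])
L=[]
for c in((611,137),(611,42),(611,-53)):
    for f in range(2): r=collar(im,m,c); c=r[0]
    print(r[:3]); L.append(r[3])
cv2.imwrite("pics/o4.png",np.hstack([cv2.resize(x[::-1],(260,260)) for x in L]))
E
```

```text
clock: 10.75
position: [611.6, 66.8, 239.1]
tool_rot: [0.0, 0.707, 0.707, 0.0]
force: [-0.1, -1.1, -0.2]
width: 1.001
grasp_force: 0.0
[611.60503504  66.81920505 239.06251579]
(array([609., 136.]), array([53.9, 57.7]), 0.091)
(array([609.6,  41.4]), array([54.1, 57.3]), -0.461)
(array([610. , -53.7]), array([54.4, 57.3]), nan)h.py:51: RuntimeWarning: invalid value encountered in scalar divide
  ang=np.radians((win*hw).sum()/hw.sum()*.5); ang=(ang+np.pi/2)%np.pi-np.pi/2
```

View pics/o4.png

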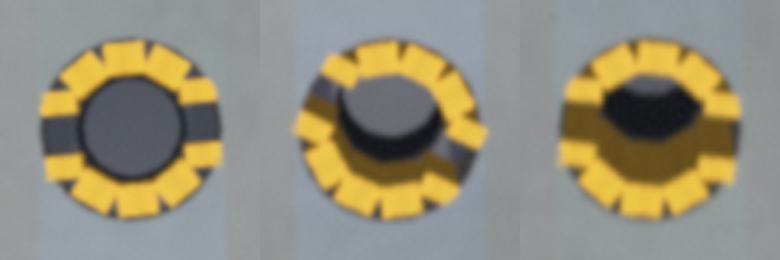

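```bash
cat >> h.py <<'E'
def collar(im,m,c,z=54,sc=8):
    "centre and keyway axis: centroid and minor axis of the bright brass (both symmetric under a half turn)"
    o=ortho(im,m,c,z,34,sc); b=cv2.inRange(cv2.cvtColor(o,cv2.COLOR_BGR2HSV),(15,110,150),(32,255,255))
    q=cv2.moments(b,True); x,y=q["m10"]/q["m00"],q["m01"]/q["m00"]
    a=.5*np.arctan2(2*q["mu11"],q["mu20"]-q["mu02"])+np.pi/2; a=(a+np.pi/2)%np.pi-np.pi/2
    return np.round([x/sc-34+c[0],y/sc-34+c[1]],2),round(q["m00"]/sc**2),round(float(a),3)
E
python3 - <<'E'
from h import *
mm=ctrl.camera_model("wrist"); im=cv2.imread("pics/w4.png")
for c in((609,136),(609.6,41.4),(610,-53.7)): print(collar(im,mm,collar(im,mm,c)[0]))
E
echo '[[[-0.8,0,0,0,1],[-0.8,0,0,0,1],[0,0,0,0,1],[0,0,0,0,1]]]' | python3 shift.py
python3 - <<'E'
from h import *
im,mm,s=snap("wrist")
for c in((609.6,41.4),(610,-53.7)): print(collar(im,mm,collar(im,mm,c)[0]))
E
echo '[[[-0.8,0,0,0,1],[-0.8,0,0,0,1],[0,0,0,0,1],[0,0,0,0,1]]]' | python3 shift.py
python3 - <<'E'
from h import *
im,mm,s=snap("wrist"); print(s["position"]); cv2.imwrite("pics/w5.png",im)
for c in((609.6,41.4),(610,-53.7)): print(collar(im,mm,collar(im,mm,c)[0]))
E
```

```text
(array([609.38, 133.83]), 1120, 0.079)
(array([609.61,  39.01]), 1142, -0.495)
(array([609.58, -56.  ]), 1170, -0.114)
clock: 11.2
position: [611.0, -18.2, 239.6]
tool_rot: [0.001, 0.711, 0.704, -0.0]
force: [0.3, 0.4, -0.5]
width: 1.003
grasp_force: 0.0
(array([609.5 ,  41.01]), 1100, -0.452)
(array([609.94, -53.62]), 1118, -0.118)
clock: 11.65
position: [611.2, -94.3, 238.9]
tool_rot: [-0.0, 0.709, 0.706, 0.0]
force: [0.0, 1.8, 0.4]
width: 0.999
grasp_force: 0.0
[611.17257574 -94.29331504 238.9348676 ]
(array([609.48,  39.81]), 1029, -0.606)
(array([609.95, -53.85]), 1049, -0.116)
```

Converted, -9 mm is -0.18, -5 mm is -0.1.

```bash
echo '[[[0.76,-0.2,-0.18,0,1],[0.76,-0.2,-0.18,0,1],[0.76,-0.2,-0.18,0,1],[0.76,-0.2,-0.18,0,1],[0.76,-0.2,-0.18,0,1],[0.76,-0.2,-0.18,0,1],[0.76,-0.2,-0.18,0,1],[0.76,-0.2,-0.18,0,1],[0.76,-0.2,-0.18,0,1],[0.76,-0.2,-0.18,0,1],[0.2,-0.1,0,0,1],[0,0,0,0,1]]]' | python3 shift.py;echo '[[[0,0,0,0,1],[0,0,0,0,1],[0,0,0,0,1]]]' | python3 shift.py; python3 - <<'E'
from h import *
im,mm,s=snap("wrist"); print(s["position"]); cv2.imwrite("pics/w6.png",im)
np.save("w6m.npy",mm,allow_pickle=True)
E
```

```text
clock: 12.9
position: [504.6, 301.5, 328.4]
tool_rot: [-0.001, 0.705, 0.71, 0.0]
force: [-0.2, -0.6, -0.9]
width: 0.999
grasp_force: 0.0
clock: 13.2
position: [507.8, 294.8, 328.8]
tool_rot: [0.0, 0.709, 0.705, -0.0]
force: [1.2, 0.2, -0.1]
width: 1.0
grasp_force: 0.0
[507.8397581  294.80986374 328.80083095]
```

View pics/w6.png

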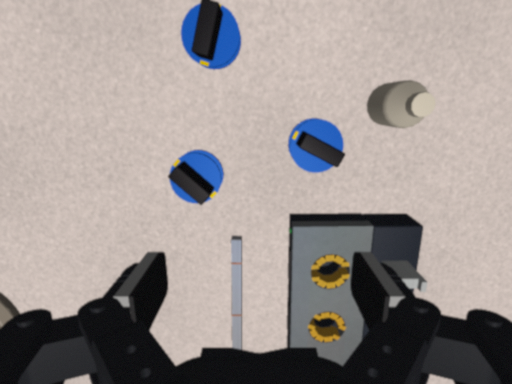

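Arbors show at px (211,35), (316,146) and (197,177), with yellow marks over the keys. The bottle is at (405,105), the bar at x≈237 and spindles at (330,271) and (326,326). I'll fit each arbor's grip box silhouette to the image.

```bash
cat >> h.py <<'E'
from scipy.optimize import minimize
def fitbox(im,m,x0,z0=76,z1=112,lx=50,ly=18,vmax=75,roi=48):
    "fit a dark box's silhouette; x0=(x,y,th)"
    b=(im.max(2)<vmax).astype(np.uint8); u,v=pj(m,[x0[0],x0[1],(z0+z1)/2])[0].astype(int)
    M=np.zeros_like(b); M[max(v-roi,0):v+roi,max(u-roi,0):u+roi]=1; b=(b*M)
    k=np.array([[a,c,d] for a in(-.5,.5) for c in(-.5,.5) for d in(0,1)])
    S=4; B=cv2.resize(b*255,None,fx=S,fy=S,interpolation=cv2.INTER_LINEAR)>127
    def cost(p):
        c,s=np.cos(p[2]),np.sin(p[2]); X=k*[lx,ly,1]; X=np.c_[p[0]+c*X[:,0]-s*X[:,1],p[1]+s*X[:,0]+c*X[:,1],z0+(z1-z0)*k[:,2]]
        h=cv2.convexHull(np.round((pj(m,X)+.5)*S*16-8).astype(np.int32)); T=np.zeros(B.shape,np.uint8); cv2.fillConvexPoly(T,h,1,shift=4); T=T>0
        return 1-(T&B).sum()/(T|B).sum()
    best=None
    for a in (0,.5,1.0,1.5,2,2.6) if len(x0)<3 else (x0[2],):
        p=np.array([x0[0],x0[1],a]); r=minimize(cost,p,method="Nelder-Mead",options=dict(initial_simplex=p+np.array([[0,0,0],[6,0,0],[0,6,0],[0,0,.3]]),xatol=.02,fatol=1e-5))
        if best is None or r.fun<best.fun: best=r
    return best.x.round(3),round(best.fun,3)
E
python3 - <<'E'
from h import *
im=cv2.imread("pics/w6.png"); mm=np.load("w6m.npy",allow_pickle=True).item()
for p in((207,28),(319,149),(192,183)):
    g=w(mm,p,94)[0]; print(g.round(0)[:2],fitbox(im,mm,g[:2]), fitbox(im,mm,g[:2],z0=80,z1=116)[1],fitbox(im,mm,g[:2],z0=72,z1=108)[1])
E
```

```text
[455. 442.] (array([455.701, 440.729,   1.358]), np.float64(0.127)) 0.137 0.116
[577. 317.] (array([576.913, 318.407,   2.616]), np.float64(0.18)) 0.198 0.161
[429. 278.] (array([428.047, 279.626,  -0.848]), np.float64(0.174)) 0.193 0.155
```

```bash
python3 -c "
from h import *
go((428,279.6,230),0.723)"; echo '[[[0,0,0.5,-0.145,1],[0,0,0.5,-0.145,1],[0,0,0.5,-0.145,1],[0,0,0.5,-0.145,1],[0,0,0,-0.145,1],[0,0,0,0,1]]]' | python3 shift.py; python3 -c "
from h import *
go((428,279.6,230),0.723)"
```

```text
pos [507.8 295.1 328.8] yaw_y -0.005 d_tool [-15.8 -79.7  98.8] turn -0.728
clock: 13.85
position: [507.0, 295.6, 227.9]
tool_rot: [-0.001, 0.412, 0.911, -0.001]
force: [-0.0, -0.0, 0.3]
width: 1.0
grasp_force: 0.0
pos [507.  295.6 227.9] yaw_y 0.721 d_tool [ 40.2 -69.9  -2. ] turn -0.002
```

Converted, -35 mm is -0.7, 20 mm is 0.4.

```bash
echo '[[[0.4,-0.7,0,0,1],[0.4,-0.7,0,0,1],[0,0,0,0,1],[0,0,0,0,1],[0,0,0,0,1],[0,0,0,0,1]]]' | python3 shift.py; cat > look.py <<'E'
import sys; from h import *
x,y,th=map(float,sys.argv[1:4])
im,mm,s=snap("wrist"); cv2.imwrite(f"pics/{sys.argv[4]}.png",im); np.save(f"{sys.argv[4]}.npy",mm,allow_pickle=True)
r=fitbox(im,mm,(x,y,th),roi=75); print(r); x,y,th=r[0]; go((x,y,95),th+np.pi/2)
E
python3 look.py 428 279.6 -.848 a1
```

```text
clock: 14.45
position: [429.9, 280.6, 229.5]
tool_rot: [0.001, 0.412, 0.911, 0.001]
force: [-0.5, 0.2, 1.0]
width: 1.001
grasp_force: 0.0
(array([428.57 , 279.069,  -0.767]), np.float64(0.175))
pos [429.6 280.6 229.3] yaw_y 0.721 d_tool [ -0.3  -2.  134.2] turn -0.083
```

View pics/a1.png

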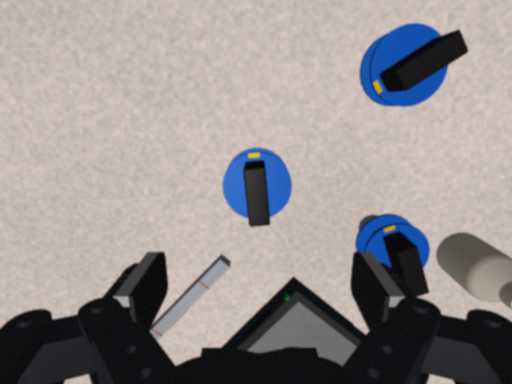

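The arbor's grip is at (257,192) px, between the fingers. I descend with a small correction and grip it.

Converted, -2 mm is -0.04, 40 mm is 0.8.

```bash
echo '[[[0,-0.04,0.8,-0.08,1],[0,0,0.8,0,1],[0,0,0.6,0,1],[0,0,0.3,0,1],[0,0,0.18,0,1],[0,0,0,0,1],[0,0,0,0,0],[0,0,0,0,0],[0,0,0,0,0],[0,0,0,0,0],[0,0,0,0,0],[0,0,0,0,0]]]' | python3 shift.py 80; python3 -c "
from h import *
go((428.6,279.1,95))"
```

```text
clock: 15.7
position: [427.5, 279.9, 95.5]
tool_rot: [0.001, 0.374, 0.927, 0.001]
force: [0.9, 0.8, 2.2]
width: 0.201
grasp_force: 79.1
pos [427.5 279.9  95.5] yaw_y 0.803 d_tool [-1.3  0.2  0.5]
```

Converted, -15 mm is -0.3, -40 mm is -0.8.

```bash
echo '[[[0,0,-0.3,0,0],[0,0,-0.8,0,0],[0,0,-0.8,0,0],[0,0,-0.6,0,0],[0,0,0,0,0],[0,0,0,0,0],[0,0,0,0,0]]]' | python3 shift.py; python3 - <<'E'
from h import *
im,mm,s=snap("wrist"); cv2.imwrite("pics/g1.png",im); np.save("g1.npy",mm,allow_pickle=True)
o=cv2.resize(im[110:384,130:390],None,fx=2,fy=2,interpolation=cv2.INTER_CUBIC); cv2.imwrite("pics/g1c.png",o)
go((609.4,135.9,225),0.08+np.pi/2)
E
```

```text
clock: 16.4
position: [424.4, 277.9, 216.5]
tool_rot: [-0.002, 0.374, 0.927, -0.003]
force: [-1.4, 0.4, -6.0]
width: 0.2
grasp_force: 79.9
pos [424.6 278.  216.6] yaw_y 0.803 d_tool [-231.6   26.    -8.9] turn -0.848
```

View pics/g1c.png

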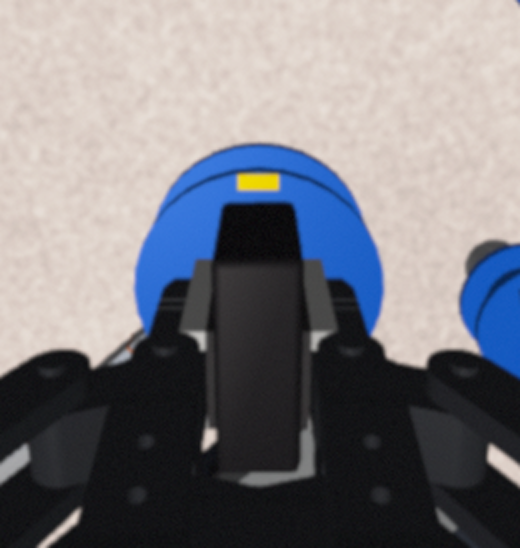

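The held arbor's blue bobbin arc is visible at full px (198–320, 182–270). I'll fit its silhouette in the tool frame to find where the arbor axis sits.

```bash
cat >> h.py <<'E'
from scipy.optimize import least_squares
def tcam():
    s=ctrl.read_state(); m=ctrl.camera_model("wrist"); R=toolR(s)
    return dict(camera_matrix=m["camera_matrix"],R=m["R"]@R,t=m["R"]@s["position"]+m["t"])
def heldfit(im,tm):
    "arbor held: bobbin axis (x,y) in the tool frame and tool z of the bobbin's top, from the far outline of the blue"
    b=blobs(im,"blue",300); p=min(b,key=lambda q:abs(q[1][0]-258)+abs(q[1][1]-225))[3].reshape(-1,2)
    top=np.array([[u,p[p[:,0]==u,1].min()] for u in range(p[:,0].min()+3,p[:,0].max()-2)]); top=top[top[:,1]<232].astype(float)-[0,.5]
    a=np.linspace(0,2*np.pi,180); 
    def res(q,full=False):
        X=np.r_[[[q[0]+32*np.cos(t),q[1]+32*np.sin(t),z] for z in(q[2],q[2]+30) for t in a]]
        h=cv2.convexHull(pj(tm,X).astype(np.float32))
        return np.array([cv2.pointPolygonTest(h,(float(u),float(v)),True) for u,v in top])
    r=least_squares(res,[0,0,19],loss="soft_l1",diff_step=1e-3,x_scale=[1,1,1])
    return r.x.round(2),np.sqrt((r.fun**2).mean()).round(2),[least_squares(lambda q:res([q[0],q[1],z]),[0,0],diff_step=1e-3).x.round(2) for z in(17,19,21)]
E
python3 - <<'E'
from h import *
print(heldfit(cv2.imread("pics/g1.png"),tcam()))
E
```

```text
(array([-2.580e+00, -2.000e-02,  2.182e+01]), np.float64(0.27), [array([0., 0.]), array([0., 0.]), array([0., 0.])])
```

```bash
sed -i 's/r=least_squares(res,\[0,0,19\].*/f=lambda g,x0: minimize(lambda q:(g(q)**2).mean(),x0,method="Nelder-Mead",options=dict(initial_simplex=np.array(x0)+2*np.vstack([np.zeros(len(x0)),np.eye(len(x0))])))\n    r=f(res,[-1,-1,19])/; s/return r.x.round(2),np.sqrt.*/return r.x.round(2),round(r.fun**.5,2),[f(lambda q:res([q[0],q[1],z]),[-1,-1]).x.round(2) for z in(17,19,21)]/' h.py
python3 - <<'E'
from h import *
print(heldfit(cv2.imread("pics/g1.png"),tcam()))
E
```

```text
(array([-2.580e+00, -2.000e-02,  2.186e+01]), np.float64(0.27), [array([-1.57, -0.02]), array([-1.99, -0.02]), array([-2.41, -0.02])])
```

```bash
echo '[[[0,0,0,-0.142,0],[0,0,0,-0.142,0],[0,0,0,-0.142,0],[0,0,0,-0.142,0],[0,0,0,-0.142,0],[0,0,0,-0.138,0],[0,0,0,0,0],[0,0,0,0,0]]]' | python3 shift.py; python3 -c "
from h import *
go((607.6,135.8,215),0.08+np.pi/2)"
```

```text
clock: 17.25
position: [426.0, 278.6, 218.3]
tool_rot: [-0.001, -0.039, 0.999, -0.001]
force: [0.3, -0.3, -7.0]
width: 0.2
grasp_force: 79.9
pos [426.  278.6 218.3] yaw_y 1.648 d_tool [-170.1 -156.4    3.1] turn -0.003
```

The rows are not in the units I measure in: shifts go in shares of 50 mm. I convert before sending: -34 mm is -0.68, -32 mm is -0.64.

```bash
echo '[[[-0.68,-0.62,0,0,0],[-0.68,-0.62,0,0,0],[-0.68,-0.62,0,0,0],[-0.68,-0.62,0,0,0],[-0.68,-0.64,0,0,0],[0,0,0.6,0,0],[0,0,0.4,0,0],[0,0,0,0,0],[0,0,0,0,0],[0,0,0,0,0]]]' | python3 shift.py; python3 -c "
from h import *
go((607.6,135.8,165),0.08+np.pi/2)"
```

```text
clock: 18.25
position: [609.6, 138.1, 171.4]
tool_rot: [0.002, -0.04, 0.999, 0.0]
force: [0.3, 0.2, -6.6]
width: 0.202
grasp_force: 79.7
pos [609.6 138.1 171.4] yaw_y 1.651 d_tool [ 2.2 -2.1  6.4] turn 0.001
```

Converted, 10 mm is 0.2, 7 mm is 0.14.

```bash
echo '[[[0.04,-0.04,0.2,0,0],[0,0,0.14,0,0],[0,0,0,0,0],[0,0,0,0,0],[0,0,0,0,0]]]' | python3 shift.py; python3 -c "
from h import *
go((607.6,135.8,150),0.08+np.pi/2)"; echo '[[[0,0,0.06,0,0],[0,0,0.06,0,0],[0,0,0,0,0]]]' | python3 shift.py;echo '[[[0,0,0.04,0,0],[0,0,0.04,0,0],[0,0,0,0,0]]]' | python3 shift.py
```

```text
clock: 18.75
position: [607.1, 135.3, 153.1]
tool_rot: [0.0, -0.04, 0.999, 0.0]
force: [-0.2, 0.6, -6.4]
width: 0.198
grasp_force: 79.8
pos [607.1 135.3 153.1] yaw_y 1.651 d_tool [-0.6  0.4  3.1] turn 0.000
clock: 19.05
position: [606.4, 135.2, 146.1]
tool_rot: [-0.001, -0.04, 0.999, -0.0]
force: [-1.0, 0.5, -6.9]
width: 0.199
grasp_force: 79.8
clock: 19.35
position: [606.7, 135.4, 142.5]
tool_rot: [-0.0, -0.04, 0.999, 0.0]
force: [0.7, 0.7, -6.6]
width: 0.195
grasp_force: 79.8
```

The arbor's bottom is about 6 mm into the bore with no contact force. I continue down.

Converted, 5 mm is 0.1.

```bash
echo '[[[0,0,0.1,0,0],[0,0,0.1,0,0],[0,0,0.1,0,0],[0,0,0,0,0],[0,0,0,0,0]]]' | python3 shift.py;echo '[[[0,0,0.06,0,0],[0,0,0.06,0,0],[0,0,0,0,0]]]' | python3 shift.py; echo '[[[0,0,0.06,0,0],[0,0,0,0,0],[0,0,0,0,0]]]' | python3 shift.py
```

```text
clock: 19.85
position: [606.6, 135.5, 127.4]
tool_rot: [-0.0, -0.04, 0.999, 0.0]
force: [0.2, 1.0, -6.4]
width: 0.203
grasp_force: 79.8
clock: 20.15
position: [606.8, 135.3, 121.4]
tool_rot: [0.0, -0.04, 0.999, 0.0]
force: [0.1, -0.3, -7.2]
width: 0.199
grasp_force: 79.9
clock: 20.45
position: [606.8, 135.4, 118.6]
tool_rot: [0.0, -0.04, 0.999, 0.0]
force: [1.2, 1.3, -6.9]
width: 0.197
grasp_force: 79.9
```

Converted, 4 mm is 0.08, 3 mm is 0.06.

```bash
echo '[[[0,0,0.08,0,0],[0,0,0.08,0,0],[0,0,0.06,0,0],[0,0,0,0,0],[0,0,0,0,0]]]' | python3 shift.py;echo '[[[0,0,0.04,0,0],[0,0,0.02,0,0],[0,0,0,0,0]]]' | python3 shift.py
```

```text
clock: 20.95
position: [606.7, 135.4, 107.4]
tool_rot: [-0.0, -0.04, 0.999, 0.0]
force: [0.6, 1.2, -7.0]
width: 0.197
grasp_force: 79.8
clock: 21.25
position: [607.0, 135.3, 104.9]
tool_rot: [0.0, -0.04, 0.999, 0.0]
force: [1.4, 1.3, -6.3]
width: 0.198
grasp_force: 79.8
```

Converted, 1 mm is 0.02.

```bash
echo '[[[0,0,0.02,0,0],[0,0,0.02,0,0],[0,0,0,0,0]]]' | python3 shift.py; echo '[[[0,0,0.02,0,0],[0,0,0.02,0,0],[0,0,0,0,0]]]' | python3 shift.py
```

```text
clock: 21.55
position: [607.2, 135.3, 103.8]
tool_rot: [0.001, -0.04, 0.999, 0.0]
force: [-0.3, 1.4, 0.1]
width: 0.202
grasp_force: 80.8
clock: 21.85
position: [607.4, 135.3, 103.7]
tool_rot: [0.001, -0.04, 0.999, 0.0]
force: [-2.7, 1.0, 9.5]
width: 0.2
grasp_force: 82.5
```

Fully home at TCP z 103.8, about 9 mm above the grasp height, as expected. I release it and go to the second arbor.

Converted, -2 mm is -0.04, -40 mm is -0.8.

```bash
echo '[[[0,0,-0.04,0,0],[0,0,0,0,0.7],[0,0,0,0,0.7],[0,0,0,0,0.7],[0,0,-0.4,0,0.8],[0,0,-0.8,0,1],[0,0,-0.8,0,1],[0,0,-0.6,0,1],[0,0,0,0,1],[0,0,0,0,1]]]' | python3 shift.py; python3 -c "
from h import *
go((577,318,230),1.045)"
```

```text
clock: 22.85
position: [607.3, 134.9, 233.5]
tool_rot: [0.001, -0.04, 0.999, 0.0]
force: [0.0, 0.9, 0.1]
width: 1.0
grasp_force: 0.0
pos [607.3 134.9 233.5] yaw_y 1.651 d_tool [ 15.6 185.    3.5] turn 0.606
```

```bash
echo '[[[0.08,0.92,0,0,1],[0.08,0.92,0,0,1],[0.08,0.92,0,0,1],[0.08,0.92,0.06,0,1],[0,0,0,0.15,1],[0,0,0,0.15,1],[0,0,0,0.15,1],[0,0,0,0.15,1],[0,0,0,0,1],[0,0,0,0,1],[0,0,0,0,1],[0,0,0,0,1]]]' | python3 shift.py; python3 look.py 577 318 2.616 a2
```

```text
clock: 24.05
position: [576.0, 317.1, 229.5]
tool_rot: [-0.0, 0.256, 0.967, -0.0]
force: [0.3, 0.1, 0.3]
width: 1.0
grasp_force: 0.0
(array([577.758, 317.785,   2.636]), np.float64(0.382))
pos [576.1 317.2 229.7] yaw_y 1.052 d_tool [ -1.2   1.4 134.7] turn -0.013
```

```bash
python3 - <<'E'
from h import *
im=cv2.imread("pics/a2.png"); mm=np.load("a2.npy",allow_pickle=True).item()
for r in(40,48,55): print(fitbox(im,mm,(577.5,317.8,2.63),roi=r))
cv2.imwrite("pics/a2c.png",im)
E
```

```text
(array([578.007, 318.192,   2.663]), np.float64(0.15))
(array([578.007, 318.192,   2.663]), np.float64(0.15))
(array([578.007, 318.192,   2.663]), np.float64(0.15))
```

View pics/a2c.png

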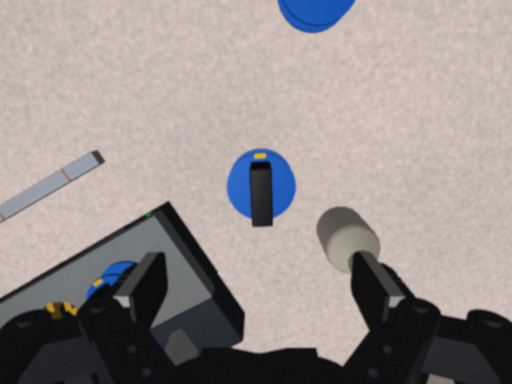

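The grip is at (261,193) px and the bottle at (348,240) is clear of the right finger's path. I descend with the jaws partly closed.

```bash
echo '[[[-0.03,0.04,0.8,-0.04,0.7],[0,0,0.8,0,0.7],[0,0,0.6,0,0.7],[0,0,0.3,0,0.7],[0,0,0.18,0,0.7],[0,0,0,0,0.7],[0,0,0,0,0],[0,0,0,0,0],[0,0,0,0,0],[0,0,0,0,0],[0,0,0,0,0]]]' | python3 shift.py 80; echo '[[[0,0,-0.3,0,0],[0,0,-0.8,0,0],[0,0,-0.8,0,0],[0,0,-0.6,0,0],[0,0,0,0,0],[0,0,0,0,0],[0,0,0,0,0]]]' | python3 shift.py; python3 - <<'E'
from h import *
im,mm,s=snap("wrist"); cv2.imwrite("pics/g2.png",im)
print(heldfit(im,tcam()))
go((609.5-.5,41,220),-0.45+np.pi/2)
E
```

```text
clock: 25.2
position: [579.3, 318.4, 97.6]
tool_rot: [0.001, 0.238, 0.971, 0.001]
force: [-0.7, -0.3, 5.6]
width: 0.195
grasp_force: 79.1
clock: 25.9
position: [576.3, 317.6, 217.0]
tool_rot: [-0.003, 0.238, 0.971, -0.002]
force: [-0.6, 0.1, -6.7]
width: 0.2
grasp_force: 79.1
(array([ 0.6 , -0.66, 24.  ]), np.float64(0.3), [array([ 1.9 , -0.63]), array([ 1.52, -0.64]), array([ 1.15, -0.64])])
pos [576.4 317.6 216.9] yaw_y 1.091 d_tool [-156.6 -230.4   -2.4] turn -0.030
```

Converted, -46 mm is -0.92, -31 mm is -0.62.

```bash
echo '[[[-0.62,-0.92,0,-0.03,0],[-0.62,-0.92,0,0,0],[-0.62,-0.92,0,0,0],[-0.62,-0.92,0,0,0],[-0.62,-0.92,0,0,0],[0,0,0.6,0,0],[0,0,0.2,0,0],[0,0,0,0,0],[0,0,0,0,0],[0,0,0,0,0]]]' | python3 shift.py; python3 -c "
from h import *
go((610.3,40.7,157),-0.45+np.pi/2)"
```

```text
clock: 26.95
position: [613.3, 72.4, 181.7]
tool_rot: [0.001, 0.222, 0.975, 0.0]
force: [-1.4, 0.3, -6.1]
width: 0.199
grasp_force: 79.8
pos [613.3  72.4 181.7] yaw_y 1.124 d_tool [-10.9 -29.9  24.7] turn 0.003
```

Converted, -5 mm is -0.1, -15 mm is -0.3.

```bash
echo '[[[-0.12,-0.3,0,0,0],[-0.1,-0.3,0,0,0],[0,0,0.2,0,0],[0,0,0.16,0,0],[0,0,0,0,0],[0,0,0,0,0],[0,0,0,0,0]]]' | python3 shift.py; python3 -c "
from h import *
go((610.3,40.7,157),-0.45+np.pi/2)"
```

```text
clock: 27.65
position: [609.7, 39.5, 163.0]
tool_rot: [0.0, 0.222, 0.975, 0.0]
force: [0.4, -0.1, -5.3]
width: 0.202
grasp_force: 79.8
pos [609.7  39.5 163. ] yaw_y 1.122 d_tool [-0.   1.3  6. ] turn 0.001
```

```bash
echo '[[[0,0.026,0.12,0,0],[0,0,0.08,0,0],[0,0,0,0,0],[0,0,0,0,0]]]' | python3 shift.py; echo '[[[0,0,0.06,0,0],[0,0,0.06,0,0],[0,0,0,0,0],[0,0,0,0,0]]]' | python3 shift.py;  python3 -c "
from h import *
go((610.3,40.7,145),-0.45+np.pi/2)"
```

```text
clock: 28.05
position: [609.8, 40.1, 152.5]
tool_rot: [-0.0, 0.223, 0.975, -0.0]
force: [0.2, -0.6, -6.0]
width: 0.199
grasp_force: 79.9
clock: 28.45
position: [610.4, 40.4, 146.8]
tool_rot: [0.0, 0.223, 0.975, 0.0]
force: [0.8, 0.7, -6.5]
width: 0.196
grasp_force: 79.9
pos [610.4  40.4 146.8] yaw_y 1.121 d_tool [0.2 0.2 1.8] turn 0.001
```

Converted, 5 mm is 0.1, 3 mm is 0.06.

```bash
echo '[[[0,0,0.1,0,0],[0,0,0.1,0,0],[0,0,0.1,0,0],[0,0,0.06,0,0],[0,0,0,0,0],[0,0,0,0,0]]]' | python3 shift.py; echo '[[[0,0,0.06,0,0],[0,0,0.04,0,0],[0,0,0,0,0]]]' | python3 shift.py; echo '[[[0,0,0.04,0,0],[0,0,0,0,0],[0,0,0,0,0]]]' | python3 shift.py
```

```text
clock: 29.05
position: [610.4, 40.5, 128.5]
tool_rot: [0.0, 0.223, 0.975, 0.0]
force: [3.3, 1.7, -7.0]
width: 0.197
grasp_force: 79.6
clock: 29.35
position: [610.4, 40.3, 123.9]
tool_rot: [0.0, 0.223, 0.975, 0.0]
force: [2.8, 0.7, -6.2]
width: 0.198
grasp_force: 79.9
clock: 29.65
position: [610.4, 40.3, 121.9]
tool_rot: [0.0, 0.223, 0.975, 0.0]
force: [3.0, 1.5, -4.6]
width: 0.199
grasp_force: 80.0
```

Converted, 2 mm is 0.04.

```bash
echo '[[[0,0,0.04,0,0],[0,0,0.04,0,0],[0,0,0,0,0]]]' | python3 shift.py; echo '[[[0,0,0.08,0,0],[0,0,0.08,0,0],[0,0,0.06,0,0],[0,0,0,0,0]]]' | python3 shift.py
```

```text
clock: 29.95
position: [610.4, 40.3, 117.7]
tool_rot: [0.0, 0.223, 0.975, 0.0]
force: [4.1, 2.0, -4.7]
width: 0.198
grasp_force: 80.0
clock: 30.35
position: [610.3, 40.3, 106.2]
tool_rot: [0.0, 0.223, 0.975, 0.0]
force: [4.1, 2.4, -6.4]
width: 0.201
grasp_force: 79.8
```

Converted, 1 mm is 0.02.

```bash
echo '[[[0,0,0.02,0,0],[0,0,0.02,0,0],[0,0,0,0,0]]]' | python3 shift.py; echo '[[[0,0,0.02,0,0],[0,0,0,0,0]]]' | python3 shift.py
```

```text
clock: 30.65
position: [610.4, 40.2, 105.6]
tool_rot: [0.0, 0.223, 0.975, 0.0]
force: [2.3, 3.3, 1.9]
width: 0.2
grasp_force: 81.0
clock: 30.85
position: [610.4, 40.1, 105.6]
tool_rot: [0.001, 0.223, 0.975, 0.001]
force: [1.4, 2.9, 7.0]
width: 0.2
grasp_force: 81.9
```

```bash
echo '[[[0,0,-0.04,0,0],[0,0,0,0,0.6],[0,0,0,0,0.6],[0,0,0,0,0.6],[0,0,-0.4,0,0.6],[0,0,-0.8,0,1],[0,0,-0.8,0,1],[0,0,-0.56,0,1],[0,0,0,0,1]]]' | python3 shift.py; echo '[[[0,0,0,0.148,1],[0,0,0,0.148,1],[0,0,0,0.148,1],[0,0,0,0.148,1],[0,0,0,0.148,1],[0,0,0,0.148,1],[0,0,0,0.148,1],[0,0,0,0.148,1],[0,0,0,0.148,1],[0,0,0,0,1]]]' | python3 shift.py;python3 -c "
from h import *
go((456,440.7,230),-.213)"
```

```text
clock: 31.75
position: [612.5, 38.8, 239.1]
tool_rot: [0.005, 0.223, 0.975, 0.001]
force: [-0.4, 0.0, 0.4]
width: 1.007
grasp_force: 0.0
clock: 32.75
position: [609.0, 39.5, 232.4]
tool_rot: [-0.0, 0.778, 0.629, -0.002]
force: [-0.0, -0.3, -0.0]
width: 0.999
grasp_force: 0.0
pos [609.   39.5 232.4] yaw_y -0.212 d_tool [ 360.1 -233.8    2.3] turn 0.001
```

Converted, 40 mm is 0.8, -26 mm is -0.52.

```bash
echo '[[[0.8,-0.52,0,0,1],[0.8,-0.52,0,0,1],[0.8,-0.52,0,0,1],[0.8,-0.52,0,0,1],[0.8,-0.52,0,0,1],[0.8,-0.52,0,0,1],[0.8,-0.52,0,0,1],[0.8,-0.52,0,0,1],[0.8,-0.52,0.04,0,1],[0,0,0,0,1],[0,0,0,0,1],[0,0,0,0,1]]]' | python3 shift.py; sed -i 's/roi=75/roi=50/' look.py; echo '[[[0,0,0,0,1],[0,0,0,0,1]]]' | python3 shift.py;python3 look.py 456 440.7 1.358 a3
```

```text
clock: 33.95
position: [457.6, 438.9, 231.4]
tool_rot: [0.001, 0.778, 0.628, -0.001]
force: [0.1, -0.7, 0.1]
width: 1.002
grasp_force: 0.0
clock: 34.15
position: [457.7, 439.3, 232.1]
tool_rot: [0.0, 0.778, 0.628, 0.0]
force: [-0.3, 0.3, 0.3]
width: 1.0
grasp_force: 0.0
(array([455.555, 438.881,   1.301]), np.float64(0.143))
pos [457.5 439.7 232.1] yaw_y -0.213 d_tool [ -1.2  -1.8 137.1] turn 0.057
```

```bash
echo '[[[-0.02,-0.04,0.8,0.055,0.8],[0,0,0.8,0,0.8],[0,0,0.6,0,0.8],[0,0,0.3,0,0.8],[0,0,0.18,0,0.8],[0,0,0,0,0.8],[0,0,0,0,0],[0,0,0,0,0],[0,0,0,0,0],[0,0,0,0,0],[0,0,0,0,0]]]' | python3 shift.py 80; echo '[[[0,0,-0.3,0,0],[0,0,-0.8,0,0],[0,0,-0.8,0,0],[0,0,-0.6,0,0],[0,0,0,0,0],[0,0,0,0,0],[0,0,0,0,0]]]' | python3 shift.py; python3 - <<'E'
from h import *
im,mm,s=snap("wrist"); cv2.imwrite("pics/g3.png",im)
print(heldfit(im,tcam()))
go((609.9,-53.8,220),-0.116+np.pi/2)
E
```

```text
clock: 35.3
position: [455.4, 441.1, 99.2]
tool_rot: [-0.0, 0.795, 0.607, 0.002]
force: [0.6, -0.2, 2.9]
width: 0.195
grasp_force: 79.4
clock: 36.0
position: [452.3, 439.4, 219.2]
tool_rot: [0.0, 0.795, 0.607, -0.004]
force: [-0.0, 0.6, -7.4]
width: 0.196
grasp_force: 79.3
(array([-2.43,  0.24, 25.59]), np.float64(0.26), [array([-0.68,  0.24]), array([-1.09,  0.24]), array([-1.49,  0.24])])
pos [452.4 439.5 219.2] yaw_y -0.266 d_tool [-434.6  281.6    0.6] turn 1.421
```

```bash
echo '[[[0,0,0,0.142,0],[0,0,0,0.142,0],[0,0,0,0.142,0],[0,0,0,0.142,0],[0,0,0,0.142,0],[0,0,0,0.142,0],[0,0,0,0.142,0],[0,0,0,0.142,0],[0,0,0,0.142,0],[0,0,0,0.143,0],[0,0,0,0,0],[0,0,0,0,0]]]' | python3 shift.py; python3 -c "
from h import *
go((611.5,-54.5,220),-0.116+np.pi/2)"
```

```text
clock: 37.25
position: [453.6, 440.3, 221.1]
tool_rot: [0.001, 0.998, -0.056, -0.001]
force: [0.3, -0.0, -6.0]
width: 0.198
grasp_force: 79.2
pos [453.6 440.3 221.1] yaw_y -1.684 d_tool [212.7 473.8   1.8] turn 0.003
```

```bash
echo '[[[0,0,-0.8,0.003,0],[0.38,0.86,0,0,0],[0.38,0.86,0,0,0],[0.38,0.86,0,0,0],[0.38,0.86,0,0,0],[0.38,0.86,0,0,0],[0.38,0.86,0,0,0],[0.38,0.86,0,0,0],[0.38,0.86,0,0,0],[0.38,0.86,0,0,0],[0.38,0.86,0,0,0],[0.38,0.86,0,0,0]]]' | python3 shift.py; echo '[[[0.08,0.02,0.6,0,0],[0,0,0.6,0,0],[0,0,0.4,0,0],[0,0,0,0,0],[0,0,0,0,0],[0,0,0,0,0]]]' | python3 shift.py;  python3 -c "
from h import *
go((611.5,-54.5,158),-0.116+np.pi/2)"
```

```text
clock: 38.45
position: [605.8, -55.5, 262.4]
tool_rot: [-0.001, 0.998, -0.058, -0.0]
force: [1.2, 0.3, -6.1]
width: 0.195
grasp_force: 80.1
clock: 39.05
position: [610.7, -56.0, 184.6]
tool_rot: [0.0, 0.998, -0.059, 0.002]
force: [0.1, -0.4, -5.7]
width: 0.198
grasp_force: 80.2
pos [610.7 -56.  184.6] yaw_y -1.689 d_tool [ 0.5 -1.6 26.6] turn -0.002
```

```bash
echo '[[[0.01,-0.03,0.3,0,0],[0,0,0.22,0,0],[0,0,0.08,0,0],[0,0,0,0,0],[0,0,0,0,0],[0,0,0,0,0]]]' | python3 shift.py; python3 -c "
from h import *
go((611.5,-54.5,150),-0.116+np.pi/2)"; echo '[[[0,0,0.06,0,0],[0,0,0.06,0,0],[0,0,0,0,0],[0,0,0,0,0]]]' | python3 shift.py; echo '[[[0,0,0.04,0,0],[0,0,0,0,0],[0,0,0,0,0]]]' | python3 shift.py
```

```text
clock: 39.65
position: [610.6, -54.3, 153.3]
tool_rot: [0.0, 0.998, -0.06, 0.001]
force: [-0.1, -0.2, -6.3]
width: 0.197
grasp_force: 80.4
pos [610.6 -54.3 153.3] yaw_y -1.69 d_tool [0.9 0.1 3.3] turn -0.003
clock: 40.05
position: [610.1, -53.9, 146.6]
tool_rot: [-0.0, 0.998, -0.06, -0.0]
force: [0.2, 0.2, -6.3]
width: 0.201
grasp_force: 80.3
clock: 40.35
position: [610.2, -54.0, 144.7]
tool_rot: [-0.0, 0.998, -0.06, -0.0]
force: [0.7, 0.4, -6.3]
width: 0.196
grasp_force: 80.4
```

```bash
echo '[[[0.012,0,0.1,0,0],[0,0,0.1,0,0],[0,0,0.08,0,0],[0,0,0,0,0],[0,0,0,0,0]]]' | python3 shift.py; echo '[[[0,0,0.06,0,0],[0,0,0.06,0,0],[0,0,0,0,0]]]' | python3 shift.py; echo '[[[0,0,0.04,0,0],[0,0,0.04,0,0],[0,0,0,0,0]]]' | python3 shift.py
```

```text
clock: 40.85
position: [610.7, -54.1, 130.6]
tool_rot: [0.0, 0.998, -0.06, -0.0]
force: [0.0, -0.1, -6.3]
width: 0.194
grasp_force: 80.4
clock: 41.15
position: [610.5, -53.9, 124.2]
tool_rot: [-0.0, 0.998, -0.059, -0.001]
force: [-0.1, 0.6, -6.3]
width: 0.192
grasp_force: 80.4
clock: 41.45
position: [610.6, -54.0, 120.4]
tool_rot: [-0.0, 0.998, -0.06, -0.0]
force: [0.5, -0.4, -6.7]
width: 0.196
grasp_force: 80.4
```

```bash
echo '[[[0,0,0.08,0,0],[0,0,0.08,0,0],[0,0,0.06,0,0],[0,0,0,0,0],[0,0,0,0,0]]]' | python3 shift.py; echo '[[[0,0,0.02,0,0],[0,0,0.02,0,0],[0,0,0,0,0]]]' | python3 shift.py; echo '[[[0,0,0.02,0,0],[0,0,0.02,0,0],[0,0,0,0,0]]]' | python3 shift.py
```

```text
clock: 41.95
position: [610.8, -54.1, 109.7]
tool_rot: [0.0, 0.998, -0.06, -0.0]
force: [0.2, -0.7, -6.3]
width: 0.196
grasp_force: 80.3
clock: 42.25
position: [610.8, -54.0, 107.7]
tool_rot: [-0.0, 0.998, -0.06, -0.0]
force: [-0.2, -0.3, -6.2]
width: 0.198
grasp_force: 80.4
clock: 42.55
position: [610.9, -54.2, 107.2]
tool_rot: [-0.0, 0.998, -0.06, 0.0]
force: [-3.8, 0.8, 4.4]
width: 0.197
grasp_force: 81.8
```

Home at 107.2, as expected, so all three arbors are in. I release and go over the bar.

Converted, -40 mm is -0.8, -28 mm is -0.56.

```bash
echo '[[[0,0,-0.04,0,0],[0,0,0,0,0.6],[0,0,0,0,0.6],[0,0,0,0,0.6],[0,0,-0.4,0,0.6],[0,0,-0.8,0,1],[0,0,-0.8,0,1],[0,0,-0.56,0,1],[0,0,0,0,1]]]' | python3 shift.py; echo '[[[0,0,0,-0.141,1],[0,0,0,-0.141,1],[0,0,0,-0.141,1],[0,0,0,-0.141,1],[0,0,0,-0.141,1],[0,0,0,-0.141,1],[0,0,0,-0.141,1],[0,0,0,-0.141,1],[0,0,0,-0.141,1],[0,0,0,-0.141,1],[0,0,0,-0.141,1],[0,0,0,-0.14,1]]]' | python3 shift.py;python3 -c "
from h import *
go((472,0,230),0)"
```

```text
clock: 43.45
position: [613.6, -55.8, 241.3]
tool_rot: [0.001, 0.998, -0.06, 0.005]
force: [0.0, -0.6, -0.1]
width: 1.001
grasp_force: 0.0
clock: 44.65
position: [610.6, -54.1, 234.9]
tool_rot: [-0.0, 0.705, 0.709, -0.0]
force: [-0.2, -0.3, 0.0]
width: 1.004
grasp_force: 0.0
pos [610.6 -54.1 234.9] yaw_y 0.007 d_tool [  55.1 -138.2    5. ] turn 0.007
```

```bash
echo '[[[0.36,-0.88,0,0.007,1],[0.36,-0.88,0,0,1],[0.36,-0.88,0,0,1],[0,-0.12,-0.8,0,1],[0,0,0,0,1],[0,0,0,0,1],[0,0,0,0,1],[0,0,0,0,1]]]' | python3 shift.py; python3 - <<'E'
from h import *
im,m,s=snap("wrist"); cv2.imwrite("pics/b1.png",im); print(s["position"])
hs=cv2.cvtColor(im,cv2.COLOR_BGR2HSV); print(hs[100,225:300:3].tolist())
E
```

```text
clock: 45.45
position: [473.5, 0.2, 275.4]
tool_rot: [0.0, 0.709, 0.705, -0.0]
force: [-0.3, 0.4, 0.2]
width: 1.001
grasp_force: 0.0
[4.73502827e+02 2.37984635e-01 2.75428138e+02]
[[10, 26, 217], [11, 26, 216], [10, 26, 218], [12, 26, 220], [11, 26, 220], [10, 24, 220], [12, 23, 222], [12, 26, 220], [5, 8, 181], [105, 17, 178], [108, 19, 176], [104, 19, 177], [108, 17, 179], [11, 26, 214], [11, 25, 214], [11, 27, 211], [11, 27, 211], [11, 26, 217], [11, 25, 221], [11, 24, 222], [11, 26, 219], [10, 26, 218], [11, 26, 216], [10, 26, 218], [10, 25, 218]]
```

View pics/b1.png

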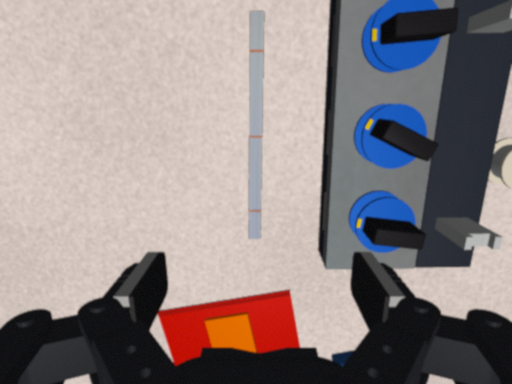

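The bar runs vertically in the picture from (257,11) to (254,238). All three arbors sit in the spindles, and the posts are at (492,17) and (472,235).

```bash
python3 - <<'E'
from h import *
im=cv2.imread("pics/b1.png"); m=ctrl.camera_model("wrist")
hs=cv2.cvtColor(im,cv2.COLOR_BGR2HSV); b=cv2.inRange(hs,(95,5,150),(125,60,205)); b[:,:235]=0;b[:,285:]=0;b[250:]=0
b=cv2.morphologyEx(b,cv2.MORPH_CLOSE,np.ones((9,3)))
k=max(cv2.findContours(b,0,cv2.CHAIN_APPROX_NONE)[0],key=cv2.contourArea)
for z in(12,16,20): print(z,wrect(m,k,z))
c,_,a=wrect(m,k,16); go((c[0],c[1],22),a-np.pi/2)
# saddles: bright lips
for z in(102,110): print([w(m,p,z)[0].round(1) for p in((474,234),(497,240))])
E
```

```text
12 (array([468.9,  34.2]), (14.7, 269.7), np.float64(1.5497))
16 (array([469. ,  34.6]), (14.6, 266.9), np.float64(1.5497))
20 (array([469.,  35.]), (14.4, 264.1), np.float64(1.5497))
pos [4.735e+02 2.000e-01 2.754e+02] yaw_y -0.006 d_tool [ 34.6  -4.6 253.4] turn 0.015
[array([694.5, -57.1, 102. ]), array([719.6, -64. , 102. ])]
[array([688.6, -53.6, 110. ]), array([713. , -60.3, 110. ])]
```

```bash
echo '[[[0.34,-0.04,0.8,0.015,1],[0.34,-0.04,0.8,0,1],[0,0,0.9,0,1],[0,0,0.9,0,1],[0,0,0.8,0,0.6],[0,0,0.5,0,0.6],[0,0,0.2,0,0.6],[0,0,0,0,0.6],[0,0,0,0,0.6],[0,0,0,0,0.6]]]' | python3 shift.py; python3 -c "
from h import *
go((469,34.6,22),-.021)"
```

```text
clock: 46.5
position: [471.3, 34.5, 32.4]
tool_rot: [0.001, 0.714, 0.7, 0.002]
force: [0.5, -0.2, 0.7]
width: 0.601
grasp_force: 0.0
pos [471.3  34.5  32.4] yaw_y -0.021 d_tool [ 0.  -2.3 10.4] turn 0.000
```

```bash
echo '[[[0,-0.04,0.12,0,0.6],[0,0,0.08,0,0.6],[0,0,0,0,0.6],[0,0,0,0,0],[0,0,0,0,0],[0,0,0,0,0],[0,0,0,0,0],[0,0,0,0,0]]]' | python3 shift.py 60; echo '[[[0,0,-0.3,0,0],[0,0,-0.8,0,0],[0,0,-0.8,0,0],[0,0,-0.8,0,0],[0,0,-0.8,0,0],[0,0,-0.5,0,0],[0,0,0,0,0],[0,0,0,0,0],[0,0,0,0,0]]]' | python3 shift.py; python3 - <<'E'
from h import *
im,m,s=snap("wrist"); cv2.imwrite("pics/b2.png",im)
go((699.3,40.5,220),0.0)
E
```

```text
clock: 47.3
position: [468.3, 34.4, 21.3]
tool_rot: [0.001, 0.715, 0.7, 0.001]
force: [0.3, 0.3, 3.6]
width: 0.164
grasp_force: 61.3
clock: 48.2
position: [465.6, 34.5, 218.4]
tool_rot: [-0.001, 0.714, 0.7, -0.002]
force: [-0.4, -0.4, -2.8]
width: 0.162
grasp_force: 60.5
pos [465.7  34.4 218.5] yaw_y -0.021 d_tool [ 10.9 233.4  -2.7] turn -0.021
```

```bash
echo '[[[0.04,0.92,0,-0.02,0],[0.04,0.92,0,0,0],[0.04,0.92,0,0,0],[0.04,0.92,0,0,0],[0.04,0.92,0,0,0],[0,0,0.4,0,0],[0,0,0.4,0,0],[0,0,0.2,0,0],[0,0,0,0,0],[0,0,0,0,0],[0,0,0,0,0]]]' | python3 shift.py; python3 - <<'E'
from h import *
im,m,s=snap("wrist"); cv2.imwrite("pics/b3.png",im); go((699.2,40.5,124),0.0)
E
```

```text
clock: 49.35
position: [698.1, 43.4, 172.4]
tool_rot: [0.001, 0.707, 0.707, 0.001]
force: [0.4, -0.2, -2.9]
width: 0.16
grasp_force: 60.5
pos [698.2  43.4 172.6] yaw_y -0.001 d_tool [-2.9  0.9 48.6] turn -0.001
```

View pics/b3.png

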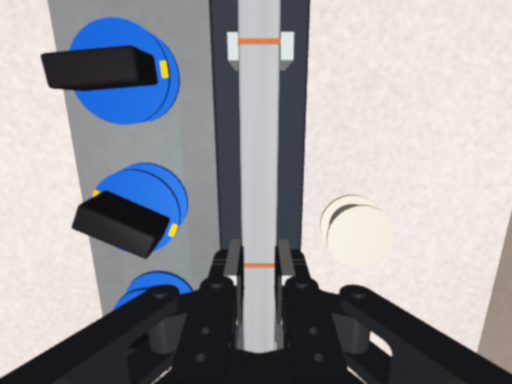

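The bar at px x≈259 sits squarely between the far post's lips at x≈228 and 293. I lower it.

Converted, -3 mm is -0.06, 1 mm is 0.02.

```bash
echo '[[[-0.06,0.02,0.3,0,0],[0,0,0.3,0,0],[0,0,0.16,0,0],[0,0,0.08,0,0],[0,0,0,0,0],[0,0,0,0,0]]]' | python3 shift.py; echo '[[[0,0,0.06,0,0],[0,0,0.04,0,0],[0,0,0,0,0]]]' | python3 shift.py;  python3 -c "
from h import *
go((699.2,40.5,123.3),0.0)"
```

```text
clock: 50.0
position: [698.7, 40.4, 128.9]
tool_rot: [0.0, 0.707, 0.707, 0.0]
force: [0.4, 0.4, -2.2]
width: 0.169
grasp_force: 60.5
clock: 50.3
position: [698.4, 40.4, 123.6]
tool_rot: [-0.0, 0.707, 0.707, -0.0]
force: [0.2, 0.3, -3.1]
width: 0.165
grasp_force: 60.5
pos [698.4  40.4 123.6] yaw_y -0.001 d_tool [0.1 0.8 0.3] turn -0.001
```

Converted, 1 mm is 0.02, 0.5 mm is 0.01.

```bash
echo '[[[0,0.01,0.02,0,0],[0,0,0.02,0,0],[0,0,0,0,0]]]' | python3 shift.py; echo '[[[0,0,0.01,0,0],[0,0,0,0,0],[0,0,0,0,0.3],[0,0,0,0,0.35],[0,0,0,0,0.35],[0,0,0,0,0.35],[0,0,-0.2,0,0.35],[0,0,-0.6,0,0.35],[0,0,-0.8,0,0.35],[0,0,-0.8,0,0.35],[0,0,-0.4,0,1],[0,0,0,0,1]]]' | python3 shift.py
```

```text
clock: 50.6
position: [698.7, 40.4, 123.5]
tool_rot: [-0.0, 0.707, 0.707, 0.0]
force: [-5.5, 1.2, 5.7]
width: 0.164
grasp_force: 61.5
clock: 51.8
position: [701.2, 39.7, 267.1]
tool_rot: [0.004, 0.707, 0.707, 0.003]
force: [-0.1, 0.0, 0.8]
width: 0.682
grasp_force: 0.0
```

Converted, -45 mm is -0.9, -40 mm is -0.8.

```bash
echo '[[[-0.8,-0.4,-0.2,0,1],[-0.9,-0.1,-0.2,0,1],[-0.9,0,-0.2,0,1],[0,0,0,0,1],[0,0,0,0,1],[0,0,0,0,1]]]' | python3 shift.py; python3 - <<'E'
from h import *
im,m,s=snap("wrist"); cv2.imwrite("pics/c1.png",im)
t,mt,_=snap("top"); cv2.imwrite("pics/t1.png",t)
print("mat",wrect(mt,blobs(t,"red",200)[0][3],3),[wrect(mt,b[3],9) for b in blobs(t,"orange",300)])
go((560,-330,300),0)
E
```

```text
clock: 52.4
position: [674.0, -87.7, 290.2]
tool_rot: [-0.001, 0.707, 0.707, 0.0]
force: [0.2, -0.1, -0.0]
width: 1.002
grasp_force: 0.0
mat (array([ 446.4, -354.2]), (196.3, 307.2), np.float64(1.7478)) [(array([177.5, 848.5]), (140.5, 214.3), np.float64(0.1463)), (array([ 446.7, -352. ]), (69.7, 261.9), np.float64(1.7509))]
pos [674.1 -87.  290.2] yaw_y 0.003 d_tool [-242.7 -114.8  -10. ] turn 0.003
```

View pics/c1.png

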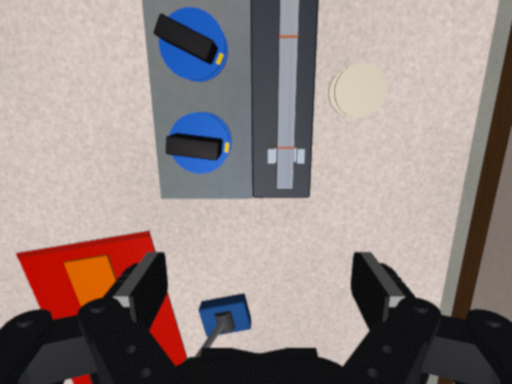

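The bar lies between the lips at (286,155), the arbors are home, and the cover is still centred on the mat. Next I measure the lever.

Converted, -45 mm is -0.9, -25 mm is -0.5.

```bash
echo '[[[-0.9,-0.24,0,0,1],[-0.9,-0.24,0,0,1],[-0.9,-0.24,0,0,1],[-0.9,-0.24,0,0,1],[-0.9,-0.24,0,0,1],[-0.5,-0.24,0,0,1],[0,0,0,0,1],[0,0,0,0,1],[0,0,0,0,1],[0,0,0,0,1]]]' | python3 shift.py; python3 - <<'E'
from h import *
im,m,s=snap("wrist"); cv2.imwrite("pics/l1.png",im); print(s["position"])
np.save("l1.npy",m,allow_pickle=True)
print("green",[(a,p.round(1)) for a,p,_,_ in blobs(im,"green",60)])
print("blue",[(a,p.round(1),wrect(m,k,25)) for a,p,_,k in blobs(im,"blue",300)])
E
echo '[[[-0.6,0,-0.4,0,1],[-0.4,0,0,0,1],[0,0,0,0,1],[0,0,0,0,1],[0,0,0,0,1],[0,0,0,0,1]]]' | python3 shift.py; python3 - <<'E'
from h import *
im2,m2,s=snap("wrist"); im=cv2.imread("pics/l1.png"); m=np.load("l1.npy",allow_pickle=True).item()
P=[q["camera_matrix"]@np.c_[q["R"],q["t"]] for q in(m,m2)]
u=[blobs(i,"green",60)[0][1] for i in(im,im2)]; X=cv2.triangulatePoints(*P,*[x.reshape(2,1) for x in u]); X=(X[:3]/X[3]).ravel(); print("knob",X.round(1),[ (pj(q,X)[0]-x).round(2) for q,x in zip((m,m2),u)])
print("blue",[(a,p.round(1),wrect(m2,k,25)) for a,p,_,k in blobs(im2,"blue",300)])
print("cover",[wrect(m2,b[3],9) for b in blobs(im2,"orange",600)],"mat",[wrect(m2,b[3],3) for b in blobs(im2,"red",600)])
E
```

```text
clock: 53.5
position: [603.4, -336.7, 291.2]
tool_rot: [-0.0, 0.706, 0.708, 0.001]
force: [-0.0, 0.3, -1.2]
width: 1.002
grasp_force: 0.0
[ 603.38679208 -336.74884988  291.15065576]
green [(392.0, array([245.8, 168.8]))]
blue [(1272.5, array([277. , 146.6]), (array([ 622.8, -318.5]), (47.8, 66.6), np.float64(0.2148)))]
clock: 54.15
position: [602.5, -387.8, 311.4]
tool_rot: [-0.0, 0.707, 0.708, 0.001]
force: [-0.6, 0.3, -0.2]
width: 0.999
grasp_force: 0.0
knob [ 590.3 -326.5  105.8] [array([-0., -0.]), array([0., 0.])]
blue [(1202.0, array([278.9, 105.7]), (array([ 622.9, -319.5]), (46.7, 66.4), np.float64(0.2115)))]
cover [(array([ 446.6, -356.3]), (68.8, 261.8), np.float64(1.7488)), (array([ 639.8, -462.1]), (62.2, 63.9), np.float64(1.5724))] mat [(array([ 446. , -356.9]), (197.8, 307.1), np.float64(1.7487))]
```

View pics/l1.png

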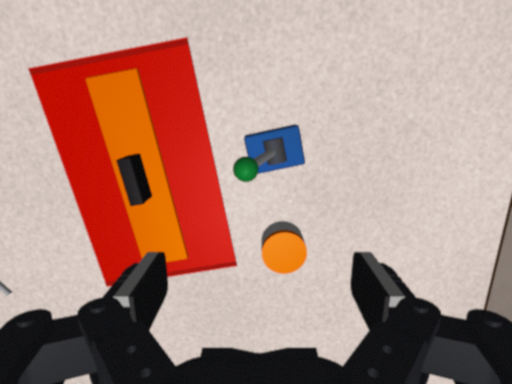

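The knob is at (245,168) and the box at (275,148) px. That gives knob (590,−326,106), pivot about (623,−319,22) and yaw 0.213. The cover is still centred. I close the fingers and go behind the knob.

```bash
python3 -c "
from h import *
go((552.5,-334.2,200),.213)"; echo '[[[0.34,-0.32,0.7,0,0],[0.34,-0.34,0.7,0,0],[0.36,-0.34,0.7,0,0],[0,0,0,-0.107,0],[0,0,0,-0.106,0],[0,0,0,0,0],[0,0,0,0,0],[0,0,0,0,0]]]' | python3 shift.py;  python3 -c "
from h import *
go((552.5,-334.2,97),.213)"
```

```text
pos [ 602.4 -388.   311.4] yaw_y 0.001 d_tool [ 53.8 -49.9 111.4] turn -0.212
clock: 55.0
position: [552.2, -337.6, 206.9]
tool_rot: [0.001, 0.629, 0.778, 0.0]
force: [-1.1, 0.5, -0.3]
width: 0.001
grasp_force: 0.0
pos [ 552.2 -337.6  206.9] yaw_y 0.211 d_tool [  3.4   0.9 109.9] turn -0.002
```

Converted, 40 mm is 0.8, 20 mm is 0.4.

```bash
echo '[[[0.06,0,0.8,0,0],[0,0,0.8,0,0],[0,0,0.4,0,0],[0,0,0.2,0,0],[0,0,0,0,0],[0,0,0,0,0]]]' | python3 shift.py; echo '[[[0,0.2,0,0,0],[0,0.2,0,0,0],[0,0.16,0,0,0],[0,0.16,0,0,0],[0,0.16,0,0,0],[0,0.16,0,0,0],[0,0.16,0,0,0],[0,0.16,0,0,0],[0,0.16,0,0,0],[0,0.16,0,0,0],[0,0,0,0,0],[0,0,0,0,0]]]' | python3 shift.py; python3 -c "
from h import *
s=ctrl.read_state();print('x along', (s['position'][:2]-[622.9,-319])@[np.cos(.213),np.sin(.213)])"
```

```text
clock: 55.6
position: [552.0, -335.5, 97.8]
tool_rot: [0.001, 0.628, 0.778, -0.0]
force: [0.7, 0.6, 0.6]
width: -0.002
grasp_force: 0.0
clock: 56.8
position: [633.4, -316.4, 95.7]
tool_rot: [-0.0, 0.628, 0.778, 0.0]
force: [0.3, -0.6, -0.2]
width: -0.001
grasp_force: 0.0
x along 10.781828212976011
```

Converted, 4 mm is 0.08.

```bash
echo '[[[0,0.08,0,0,0],[0,0.08,0,0,0],[0,0,0,0,0],[0,0,0,0,0]]]' | python3 shift.py; python3 - <<'E'
from h import *
for n in("side","top"):
    im,m,s=snap(n); b=blobs(im,"green",6)
    for a,p,_,_ in b:
        r=[(abs(pj(m,np.array([622.9+90*np.sin(f)*np.cos(.213),-319+90*np.sin(f)*np.sin(.213),22+90*np.cos(f)]))[0]-p).sum(),f) for f in np.arange(-.5,.8,.01)]
        print(n,a,p.round(1),"miss %.1f joint %.2f"%(min(r)[0],min(r)[1]+.38))
E
```

```text
clock: 57.2
position: [639.6, -315.8, 96.1]
tool_rot: [-0.001, 0.629, 0.778, -0.001]
force: [-3.6, -0.4, 1.2]
width: -0.0
grasp_force: 2.2
side 7.0 [245.2 139.3] miss 1.8 joint 0.87
```

Converted, 2 mm is 0.04.

```bash
echo '[[[0,0.04,0,0,0],[0,0.04,0,0,0],[0,0,0,0,0],[0,0,0,0,0]]]' | python3 shift.py; echo '[[[0,-0.4,0,0,0],[0,-0.8,0,0,0],[0,-0.8,0,0,0],[0,0,-0.8,0,0],[0,0,-0.8,0,0],[0,0,-0.8,0,0],[0,0,-0.8,0,1],[-0.8,0,0,0,1],[-0.8,0,0,0,1],[0,0,0,0,1],[0,0,0,0,1],[0,0,0,0,1]]]' | python3 shift.py; python3 - <<'E'
from h import *
for n in("side","top","wrist"):
    im,m,s=snap(n); b=blobs(im,"green",6); cv2.imwrite(f"pics/f_{n}.png",im)
    for a,p,_,_ in b:
        r=[(abs(pj(m,np.array([622.9+90*np.sin(f)*np.cos(.213),-319+90*np.sin(f)*np.sin(.213),22+90*np.cos(f)]))[0]-p).sum(),f) for f in np.arange(-.5,.8,.01)]
        print(n,a,p.round(1),"miss %.1f joint %.2f"%(min(r)[0],min(r)[1]+.38))
    if n!="side": print("cover",[wrect(m,b[3],9) for b in blobs(im,"orange",600)],"mat",[wrect(m,b[3],3) for b in blobs(im,"red",600)])
E
```

```text
clock: 57.7
position: [640.0, -315.8, 96.1]
tool_rot: [-0.004, 0.629, 0.777, -0.003]
force: [-11.3, -0.3, 4.8]
width: -0.003
grasp_force: 5.7
clock: 58.9
position: [565.4, -412.1, 256.5]
tool_rot: [0.001, 0.627, 0.779, 0.001]
force: [-0.4, 0.1, 0.2]
width: 0.991
grasp_force: 0.0
top 24.0 [342.2 174.4] miss 0.7 joint 0.89
cover [(array([177.5, 848.5]), (140.5, 214.3), np.float64(0.1463))] mat [(array([ 502.3, -291.2]), (160.4, 347.4), np.float64(2.3333))]
wrist 645.0 [398.3  97.3] miss 0.5 joint 0.88
cover [(array([ 449.3, -372.2]), (68.0, 228.4), np.float64(1.7495)), (array([ 644.3, -461.5]), (64.1, 64.7), np.float64(1.785))] mat [(array([ 450.2, -382.2]), (197.8, 256.6), np.float64(1.7485))]
```

View pics/f_side.png

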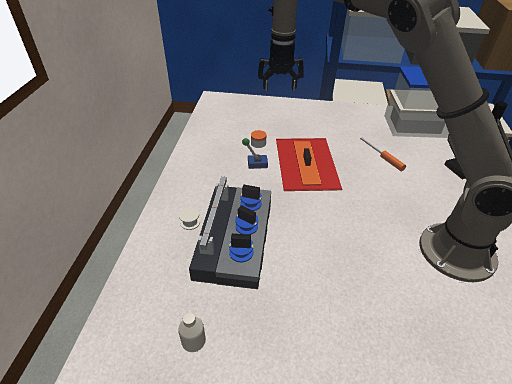

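The side view shows the bar in the saddles, the three arbors home, the cover on the mat and the lever (245,143) leaning away. I check the lever angle more carefully against its starting picture.

```bash
python3 - <<'E'
from h import *
d=np.array([np.cos(.213),np.sin(.213)])
def ang(im,m,B):
    p=blobs(im,"green",60)[0][1]
    r=minimize(lambda q:((pj(m,np.r_[np.array(B)+q[1]*np.array([-d[1],d[0]])+90*np.sin(q[0])*d,22+90*np.cos(q[0])])[0]-p)**2).sum(),[0,0],method="Nelder-Mead"); return r.x.round(3),p
for B in((622.9,-319),(621.5,-318.5)):
    print(ang(cv2.imread("pics/l1.png"),np.load("l1.npy",allow_pickle=True).item(),B),ang(cv2.imread("pics/f_wrist.png"),ctrl.camera_model("wrist"),B))
im=cv2.imread("pics/f_wrist.png"); m=ctrl.camera_model("wrist")
print([wrect(m,k,25) for a,p,_,k in blobs(im,"blue",300)])
E
```

```text
(array([-0.38 , -0.496]), array([245.78571429, 168.75977891])) (array([ 0.498, -0.476]), array([398.29870801,  97.32273902]))
(array([-0.365, -1.185]), array([245.78571429, 168.75977891])) (array([ 0.519, -1.244]), array([398.29870801,  97.32273902]))
[(array([ 621.3, -320.2]), (46.6, 68.3), np.float64(0.2143))]
```

```bash
echo '[[[0,0,0,0,1],[0,0,0,0,1],[0,0,0,0,1]]]' | python3 shift.py; python3 -c "
from plant import ctrl
print(ctrl.finish_job())"
```

```text
clock: 59.35
position: [564.1, -413.3, 256.5]
tool_rot: [0.0, 0.628, 0.778, 0.0]
force: [0.2, -0.3, 0.1]
width: 0.997
grasp_force: 0.0
the job is handed in; nothing more can be done
None
```

I handed the job in at 59 s, but the hand-in returned no verdict: the cover is flat and centred on the mat, all three arbors are home, the bar lies in both saddles, and the lever was pushed against its stop (at least 0.88 rad measured).

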